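# Clamp a glued stretcher bar until the force tab pops out

### The arm

A 7-joint arm with a two-finger parallel gripper is mounted at the origin on a cart in front of the work surface, level with it; the furniture and walls round the work are solid. World frame = base frame: x ahead of the robot, y to its left, z up, the work surface at z = 0. Lengths are in m, angles in rad, forces in N, time in s.
With the tool pointing down it reaches from about 0.425 to 0.825 m from the base axis. Payload 3.6 kg.
Tool frame: the origin (TCP) lies midway between the tips of the shut fingers; the grasp point (between the pads) lies 19 mm behind it; z points along the fingers, y is the line along which they close (so a half turn about z gives the same grasp; the last joint's range is limited). The gripper opens to 93 mm and grips with 3 to 60 N. Pads are 15 mm wide; open, the fingers measure 128 mm over their backs; the gripper's body (75 mm by 188 mm) begins 65 mm behind the grasp point.
Start: joints at [1.252, 0.615, -0.013, 1.423, 0.008, 1.103, -0.04], TCP at [0.188, -0.622, 0.219] pointing down, gripper open.
Joint ranges: [-3.12, 3.12], [-0.3, 2.06], [-1.34, 1.32], [0.26, 2.42], [-1.36, 4.5], [0.01, 1.98], [-2.84, 2.84]. Speed limits (rad/s): [2.79, 2.79, 3.14, 3.14, 3.14, 3.14, 3.14].

### API

Orientations are given as a rotation vector (axis times angle).
In Python, from workcell import arm gives the robot as it stands. The module is installed in compiled form; this text tells all that it offers.
- The arm moves only by the shell command python3 -m jog 'ROWS' [FORCE]. ROWS is JSON, a list of rows, each a list of 7 numbers: the turn, a rotation vector about the tool's x, y, z in rad, then the shift along the tool's x, y, z in m, then the finger opening in m, from 0 to 0.093. In form: [[ax, ay, az, tx, ty, tz, jaw], ...]. A call has 1 to 12 rows; each row shifts and turns the commanded pose from where the row before left it, along the tool's axes as they then stand; what a row does not reach is not made up. A row lasts 1/12 s, in which the tool goes at most 41.7 mm and 7.16 degrees, less where a joint would pass 70% of its speed; a pose out of reach is approached as far as the arm can. A call with a gripper value outside its range is refused whole. The fingers move at their own pace and stop on an object; FORCE is the grip in N (left out, the last holds). Time passes only in rows, so rows that do not move let the fingers close. It gives the time, the measured TCP pose, the force, the opening and the grip force at its end, in the units of the state.
- arm.sense(): the state, without advancing time (a new reading comes with each control period).
- arm.get_image(name): name is "side" or "top"; returns the picture (384x512x3 uint8, blue, green, red); there is no depth.
- arm.get_calibration(name): a dict with "fx", "fy", "cx", "cy" (pixels), "k1" (the pictures are not rectified: a ray, as slopes to the right and down, at radius r is drawn at 1 + k1 r^2 times it, then the intrinsics apply), "xyz" and "orientation" of the camera in the world. Camera axes: x right, y down, z forward; pixel columns grow to the right and rows downward; lengths in m; the calibration is good to about 2 mm. A picture is of the moment at which its call begins. get_calibration takes no time and is no camera call.
- arm.finish_job(): hands the job in; it is judged then, once.
The state is a dict: "clock": time; "q": joint angles; "qd": joint speeds; "tau": joint torques, N m; "tool_pos": TCP position; "eef_rot": TCP orientation; "wrist_force": force on the tool from outside, world axes, zero at the start; "wrist_torque": the same for the moment, N m; "width": opening from 0.0 (shut) to 1.0 (fully open); "grip_force": force on a finger pad.
Only numpy, scipy, OpenCV 4.12 (cv2) and the standard library are available. Lean on these libraries where they do the work, as an engineer would, in place of code of your own. Each camera call takes 0.05 s, during which the arm holds its last target. There are 200 camera calls.

### The job

Press the freshly glued stretcher bar in the bench clamp: lay it along the platen, centred under the screw, with one end gently up against the back stop, and let go of it. Then turn the crank clockwise until the steel force tab has popped well out of the gauge housing (more than half of its 14 mm travel), and stop there and let go, before the clamp is screwed up hard and crushes the bar. Also leave the other things on the table where they are.

Things in the scene. Friction and masses are not known exactly. Their poses are not given: they have to be found in the camera images.
- clamp: Grey bench clamp, fixed to the table. Origin: on the table under its vertical screw axis; x from its open front to the column at its back, z up. In its frame, mm: base x -105 to 70, y -35 to 35, 12 high; column x 38 to 68; over-arm x -19 to 68, y -19 to 19, z 94 to 130; black gauge housing on its side, x -45 to 5, y -61 to -33, 34 high, the force tab in its outer face.
- screw_axis (a point): Point on the screw axis at the top of the over-arm (clamp x 0, y 0, z 130 mm). Below the arm the screw carries a flat round foot, 26 mm across, that does not rotate; at the start it is somewhere 8 to 16 mm above the top of a seated bar. Above, it carries the crank. Crank and foot go down 10 mm a turn (1.59 mm per rad) when turned clockwise seen from above.
- crank_knob (a point): Centre of the crank's upright wooden grip, 20 mm across and 36 mm tall, which spins freely on its pin: hold it without turning the hand and lead it round the screw axis at 40 mm radius. The crank arm is 18 mm below this point. Starts anywhere but over the clamp's front. Takes about 3 N with the foot free, 5.5 N when the tab comes out; stays where it is left.
- platen: Steel strip on which the bar is laid: clamp x -100 to 28, y -20 to 20, top at z 32 mm; origin as the clamp's. It stands on springs preloaded to 60 N: below that it does not give, above it sinks 1 mm per 4 N and after 2.8 mm meets a solid stop (71 N), past which the squeeze climbs steeply; over 110 N crushes the bar.
- back_stop: Upright steel stop at the back end of the platen: its face, at clamp x = 30 mm, looks to the clamp's front; y -22 to 22, z 33 to 55 mm. Origin as the clamp's. Thin: push the bar on it with less than 25 N.
- bar: Glued stretcher bar: plain wood in two layers, 200 long (its x) x 30 wide (y) x 22 mm thick (z), about 75 g, both ends alike. Origin: centre of its underside. Starts flat on the table. Seated, its origin is at clamp x -70, y 0, z 32 mm, and it sticks out in front; held 30 mm from its middle (clamp x -100) it is clear of the crank. Held far from its middle it may pivot in the fingers.
- force_tab (a joint): How far the steel force tab stands out of the gauge housing, m: 0 flush, 0.014 fully out. Stays 0 until the squeeze reaches 60 N, then comes out 5 mm per mm of platen sinking, that is 8 mm per rad of crank turn: half out (7 mm, which counts as popped) 0.9 rad after it starts to move, fully out after 1.75 rad, with the platen on its solid stop.
- tab_tip (a point): Middle of the outer end of the force tab, a steel strip 16 wide and 5 mm thick; flush, it is at clamp x -20, y -62, z 20 mm; it comes out to clamp -y.
- small_jar: Bystander: small round jar with a dark lid, 39 mm across, 55 mm tall. Origin: centre of its underside.
- ink_bottle: Bystander: small dark bottle with a white cap, 39 mm across, 77 mm tall. Origin: centre of its underside.
- muller: Bystander: white pestle-shaped glass muller, 50 mm across, 76 mm tall. Origin: centre of its underside.
- tube: Bystander: paint tube lying down, 27 x 100 x 19 mm. Origin: centre of its underside.
- pumice_stone: Bystander: rough dark pumice stone, 41 x 48 x 24 mm. Origin: centre of its underside.
- tin_jar: Bystander: squat jar with a tin lid, 51 mm across, 41 mm tall. Origin: centre of its underside.
- wedge: Bystander: small wooden wedge, 30 x 24 x 8 mm. Origin: centre of its underside.

How it is judged:
By the outcome, as a careful person would: the job done as asked, in the order asked, and still so for the second after the job is handed in, with the robot touching nothing.
It also fails if it takes over 72 s, if anything falls off the work surface, if the arm or the gripper's body presses on something with over 40 N, if the wrist force passes 120 N, or if a joint passes its speed limit or range.

## Working session

There is one attempt and no reset: what is moved stays moved. The work goes in short steps, Python scripts to look and compute and a shell command to move; the robot and the scene stay as the last step left them, time stands still between calls to the robot, and variables do not carry over. Pictures are saved under pics/ and viewed, at most 10 in all, crops included, and the job is handed in when it is done.

```bash
mkdir -p pics; cat > h.py <<'E'
import numpy as np, cv2
from scipy.spatial.transform import Rotation as R
from workcell import arm
def cal(n):
    c=arm.get_calibration(n)
    o=np.array(c["orientation"],float)
    M=o if o.shape==(3,3) else (R.from_rotvec(o).as_matrix() if o.size==3 else R.from_quat(o).as_matrix())
    K=np.array([[c["fx"],0,c["cx"]],[0,c["fy"],c["cy"]],[0,0,1.]])
    return K,np.array([c["k1"],0,0,0,0.]),M,np.array(c["xyz"])
def ray(n,uv):
    K,d,M,p=cal(n)
    s=cv2.undistortPoints(np.array(uv,float).reshape(-1,1,2),K,d)[:,0]
    return p,(M@np.c_[s,np.ones(len(s))].T).T
def onz(n,uv,z):
    p,d=ray(n,uv); return p+d*((z-p[2])/d[:,2])[:,None]
def tri(uvs,uvt):
    (p,a),(q,b)=ray("side",[uvs]),ray("top",[uvt]); a=a[0]/np.linalg.norm(a[0]);b=b[0]/np.linalg.norm(b[0])
    s=np.linalg.lstsq(np.c_[a,-b],q-p,rcond=None)[0]
    A=p+a*s[0];B=q+b*s[1]; return (A+B)/2,np.linalg.norm(A-B)
def proj(n,P):
    K,d,M,p=cal(n); return cv2.projectPoints(np.array(P,float).reshape(-1,1,3),M.T,-M.T@p if True else 0,K,d)[0][:,0]
E
python3 - <<'E'
from h import *
for n in("side","top"):
    print(n,arm.get_calibration(n)); cv2.imwrite(f"pics/{n}0.png",arm.get_image(n))
s=arm.sense(); print(s["tool_pos"],s["eef_rot"],s["clock"],s["width"])
E
```

```text
side {'fx': 347.89487777539125, 'fy': 347.89487777539125, 'cx': 248.54135033336817, 'cy': 189.89592312236286, 'k1': -0.04108085027179103, 'xyz': array([ 0.38289508, -0.6800256 ,  0.7403668 ]), 'orientation': array([-2.12753073,  0.15186016, -0.06944708])}
top {'fx': 361.91656686025806, 'fy': 361.91656686025806, 'cx': 251.7805606649942, 'cy': 191.71785533554097, 'k1': -0.050231601284238675, 'xyz': array([0.3450793 , 0.24700744, 1.04340362]), 'orientation': array([-2.09890782,  2.12819209, -0.18769502])}
[ 0.18741943 -0.62165588  0.21760173] [-3.10571460e+00 -4.58025108e-01  5.48464940e-04] 0.1 1.0011186996212134
```

View pics/side0.png

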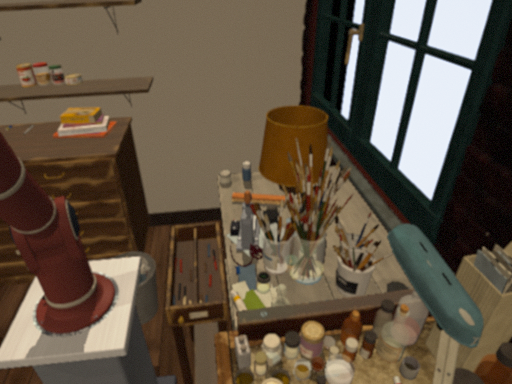

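View pics/top0.png

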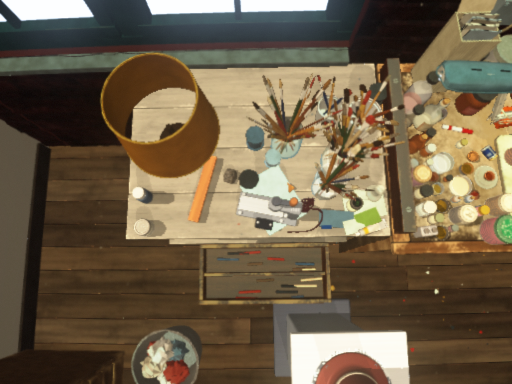

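The top view shows the orange bar at about (202,188), the clamp at about (270,208), and the jars to the left. In the side view the clamp is at about (246,225) and the bar at about (257,198). I'll enlarge both.

```bash
python3 - <<'E'
from h import *
t=cv2.imread("pics/top0.png")[145:245,125:325]; s=cv2.imread("pics/side0.png")[165:315,215:315]
cv2.imwrite("pics/tc.png",cv2.resize(t,None,fx=4,fy=4,interpolation=cv2.INTER_CUBIC))
cv2.imwrite("pics/sc.png",cv2.resize(s,None,fx=4,fy=4,interpolation=cv2.INTER_CUBIC))
for n in("top","side"):
    im=cv2.imread(f"pics/{n}0.png"); h=cv2.cvtColor(im,cv2.COLOR_BGR2HSV)
    m=cv2.inRange(h,(5,130,120),(16,255,255)); 
    cs=cv2.findContours(m,0,2)[0]
    for c in sorted(cs,key=cv2.contourArea)[-4:]:
        r=cv2.minAreaRect(c); print(n,cv2.contourArea(c),r)
        b=cv2.boxPoints(r); print(b.round(1).tolist(), onz(n,b,.022).round(4).tolist())
E
```

```text
top 392.0 ((138.4188995361328, 155.21437072753906), (55.88300704956055, 15.247650146484375), 55.7131233215332)
[[116.4000015258789, 136.39999389648438], [129.0, 127.80000305175781], [160.5, 174.0], [147.89999389648438, 182.60000610351562]] [[0.7198, 0.6667, 0.022], [0.7462, 0.6297, 0.022], [0.601, 0.5279, 0.022], [0.5758, 0.5641, 0.022]]
top 666.5 ((202.1702423095703, 188.05044555664062), (11.505578994750977, 68.74938201904297), 16.50436019897461)
[[186.89999389648438, 219.39999389648438], [206.39999389648438, 153.5], [217.5, 156.6999969482422], [197.89999389648438, 222.60000610351562]] [[0.4667, 0.4471, 0.022], [0.6609, 0.3936, 0.022], [0.6503, 0.361, 0.022], [0.457, 0.4154, 0.022]]
top 879.0 ((345.9348449707031, 366.6198425292969), (26.5020809173584, 65.7342300415039), 76.90811157226562)
[[310.8999938964844, 361.20001220703125], [374.8999938964844, 346.29998779296875], [380.8999938964844, 372.1000061035156], [316.8999938964844, 387.0]] [[0.0825, 0.1097, 0.022], [0.1172, -0.0634, 0.022], [0.051, -0.0755, 0.022], [0.0172, 0.0961, 0.022]]
top 1230.5 ((443.76470947265625, 247.441192626
[... 918 characters left out ...]
701293945312, 294.8632507324219), (9.168493270874023, 23.529346466064453), 10.784297943115234)
[[99.69999694824219, 305.6000061035156], [104.0999984741211, 282.3999938964844], [113.0999984741211, 284.20001220703125], [108.69999694824219, 307.29998779296875]] [[0.0766, -0.0425, 0.022], [0.0716, 0.038, 0.022], [0.0977, 0.0281, 0.022], [0.101, -0.0512, 0.022]]
side 216.5 ((267.7898864746094, 198.36184692382812), (34.05854415893555, 8.857717514038086), 3.5763344764709473)
[[250.5, 201.6999969482422], [251.10000610351562, 192.89999389648438], [285.1000061035156, 195.0], [284.5, 203.8000030517578]] [[0.5273, 0.3706, 0.022], [0.5379, 0.4299, 0.022], [0.6629, 0.3956, 0.022], [0.6477, 0.3381, 0.022]]
```

View pics/tc.png

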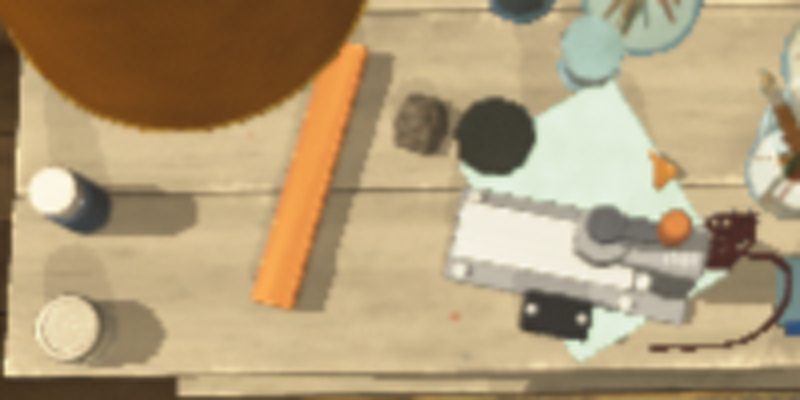

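View pics/sc.png

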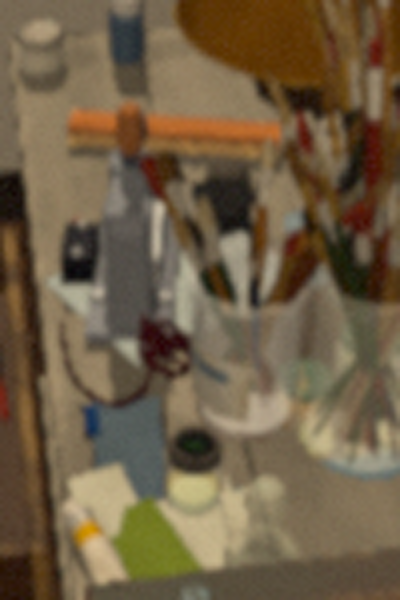

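Top crop (4x, offset 125,145): bar from about (275,305) to (350,45). The clamp's front faces left, with its platen near (455–690, 195–320). The crank hub is at about (605,225), the orange knob at about (675,225) on the column side, and the gauge at about (555,315). Side crop (offset 215,165): knob at about (130,125), arm at about (128,230). Next I'll measure these more finely.

```bash
python3 - <<'E'
from h import *
t=cv2.imread("pics/top0.png"); s=cv2.imread("pics/side0.png")
C=np.zeros((600,800,3),np.uint8)
C[:300,:480]=cv2.resize(t[185:235,230:310],None,fx=6,fy=6,interpolation=cv2.INTER_CUBIC)
C[:,480:]=cv2.resize(s[185:260,228:268],None,fx=8,fy=8,interpolation=cv2.INTER_CUBIC)
C[300:,:480]=np.clip(1.7*cv2.resize(s[160:210,215:295],None,fx=6,fy=6,interpolation=cv2.INTER_CUBIC),0,255)
cv2.imwrite("pics/comp.png",C)
def blob(n,m,box):
    x0,y0,x1,y1=box; k=np.zeros_like(m); k[y0:y1,x0:x1]=m[y0:y1,x0:x1]
    c=max(cv2.findContours(k,0,2)[0],key=cv2.contourArea); M=cv2.moments(c)
    print(n,cv2.contourArea(c),M["m10"]/M["m00"],M["m01"]/M["m00"],cv2.boundingRect(c),cv2.minAreaRect(c)); return c
ht=cv2.cvtColor(t,cv2.COLOR_BGR2HSV);hs=cv2.cvtColor(s,cv2.COLOR_BGR2HSV)
blob("knobT",cv2.inRange(ht,(3,110,100),(16,255,255)),(286,192,302,210))
blob("knobS",cv2.inRange(hs,(3,90,40),(14,255,140)),(240,185,256,206))
blob("discT",cv2.inRange(ht,(0,0,0),(180,255,75)),(235,165,262,192))
blob("gaugeT",cv2.inRange(ht,(0,0,0),(180,255,80)),(250,210,278,232))
blob("platT",cv2.inRange(ht,(0,0,205),(180,30,255)),(236,190,280,222))
tb=cv2.boxPoints(((202.17,188.05),(11.5,68.75),16.5))
E
```

```text
knobT 47.0 293.02127659574467 201.7872340425532 (289, 198, 9, 9) ((293.0, 202.00001525878906), (7.071067810058594, 8.485280990600586), 45.0)
knobS 75.5 248.04856512141276 198.47902869757175 (240, 192, 15, 14) ((249.3770294189453, 198.6475372314453), (15.236390113830566, 11.011171340942383), 39.80556869506836)
discT 234.0 248.3190883190883 178.61324786324786 (239, 170, 19, 18) ((248.2000274658203, 178.60000610351562), (16.994115829467773, 17.8885440826416), 26.56505012512207)
gaugeT 96.0 263.421875 223.52083333333334 (256, 218, 17, 12) ((263.8378601074219, 223.47296142578125), (15.289106369018555, 9.206343650817871), 9.462322235107422)
platT 376.0 255.07801418439715 205.03014184397162 (238, 196, 42, 21) ((259.6189270019531, 205.74533081054688), (41.58231735229492, 14.26069164276123), 11.0035400390625)
```

View pics/comp.png

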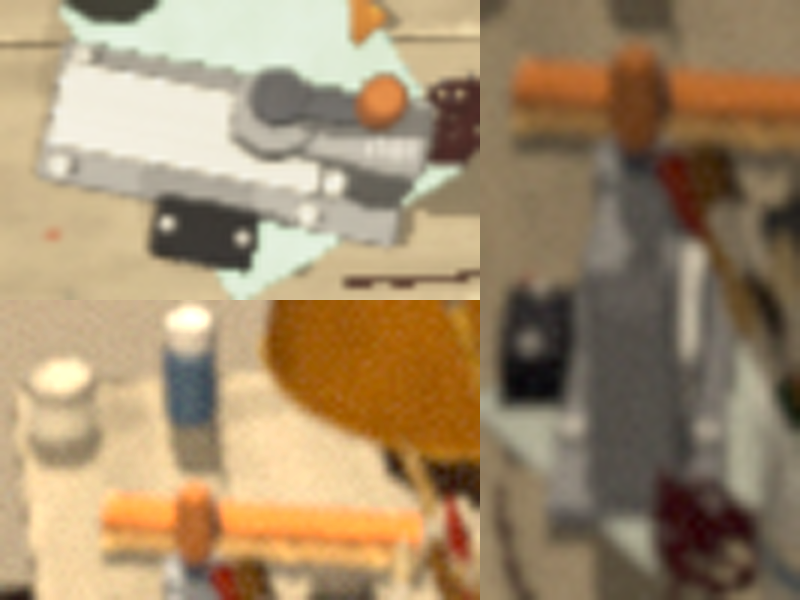

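Composite (top view at 6x, offset 230,185): base corners at (70,42), (38,175) and (395,245). The gauge corners are at (160,195), (258,212), (250,270) and (150,255), the hub at (278,97) and the knob top at (382,102). In the side view (8x, offset 228,185, drawn from column 480) the knob spans rows 42–150 around column 637.

```bash
python3 - <<'E'
from h import *
T=lambda u,v:((u+.5)/6-.5+230,(v+.5)/6-.5+185)
S=lambda u,v:((u-480+.5)/8-.5+228,(v+.5)/8-.5+185)
p=lambda *a:print(*[x.round(4) if isinstance(x,np.ndarray) else x for x in a])
p("knobtop",*tri(S(637,57),T(382,102)))
p("base12",onz("top",[T(70,42),T(38,175),T(395,245)],.012))
p("base12side",onz("side",[S(552,520)],.012))
p("gauge34",onz("top",[T(160,195),T(258,212),T(250,270),T(150,255)],.034))
p("gauge tri backnear", *tri(S(503,398),T(250,270)))
p("hub z.14-.17",onz("top",[T(278,97)]*3,.14)[0],onz("top",[T(278,97)],.17)[0])
p("disc z0.04,.08",onz("top",[(248.3,178.6)],.04)[0],onz("top",[(248.3,178.6)],.08)[0])
# bar corner tri: near-end top corners; side view
S2=lambda u,v:((u+.5)/6-.5+215,(v-300+.5)/6-.5+160)
p("bar top near +y corner",*tri(S2(104,493),(187,219)))
p("bar top near -y corner",*tri(S2(104,530),(198,222.5)))
p("proj bar far top corners side",proj("side",[[.6609,.3936,.022],[.6503,.361,.022],[.4667,.4471,.022],[.457,.4154,.022]]))
# candidate clamp yaw
b=onz("top",[T(38,175),T(395,245)],.012);d=b[1]-b[0];p("yaw",np.degrees(np.arctan2(d[1],d[0])),np.linalg.norm(d))
g=onz("top",[T(150,255),T(250,270)],.034);d=g[1]-g[0];p("yawg",np.degrees(np.arctan2(d[1],d[0])),np.linalg.norm(d))
E
```

```text
knobtop [0.4866 0.1613 0.2007] 0.005031886006294102
base12 [[0.5469 0.2921 0.012 ]
 [0.4822 0.3079 0.012 ]
 [0.4462 0.1384 0.012 ]]
base12side [[0.4494 0.1305 0.012 ]]
gauge34 [[0.4691 0.2496 0.034 ]
 [0.4604 0.204  0.034 ]
 [0.4335 0.2083 0.034 ]
 [0.4411 0.2546 0.034 ]]
gauge tri backnear [0.4365 0.2074 0.0114] 0.002069663882972167
hub z.14-.17 [0.4968 0.199  0.14  ] [0.4918 0.2006 0.17  ]
disc z0.04,.08 [0.5787 0.2706 0.04  ] [0.5694 0.2696 0.08  ]
bar top near +y corner [0.4667 0.4464 0.0238] 0.0015930833415254292
bar top near -y corner [0.4604 0.4164 0.0151] 0.004612681362435403
proj bar far top corners side [[284.6588 195.3305]
 [283.822  200.324 ]
 [232.1121 192.0221]
 [230.3617 196.7055]]
yaw -101.983723208547 0.17328749595980014
yawg -99.34594496423483 0.046932760894857824
```

```bash
python3 - <<'E'
from h import *
t=cv2.imread("pics/top0.png"); s=cv2.imread("pics/side0.png"); g=cv2.cvtColor(t,cv2.COLOR_BGR2GRAY).astype(float)
T=lambda u,v:np.array(((u+.5)/6-.5+230,(v+.5)/6-.5+185))
def edge(a,b,z,h=3,lo=.08,hi=.92,sign=0):
    a,b=np.array(a),np.array(b);d=(b-a)/np.linalg.norm(b-a);n=np.array([-d[1],d[0]]);pts=[]
    o=np.arange(-h,h+.01,.25)
    for f in np.linspace(lo,hi,40):
        q=a+f*(b-a); P=(q+o[:,None]*n).astype(np.float32)
        v=cv2.remap(g.astype(np.float32),P[:,0].reshape(1,-1),P[:,1].reshape(1,-1),1)[0]
        gr=np.abs(np.gradient(cv2.GaussianBlur(v.reshape(1,-1),(5,1),0)[0])); i=gr.argmax(); pts.append(P[i])
    W=onz("top",pts,z)[:,:2].astype(np.float32); l=cv2.fitLine(W,cv2.DIST_HUBER,0,.001,.001).ravel()
    if l[1]>0:l[:2]*=-1
    print("yaw",np.degrees(np.arctan2(l[1],l[0])).round(2),"pt",l[2:].round(4),"dist of O",np.cross(l[:2],np.array([.493,.199])-l[2:]).round(4))
edge(T(38,175),T(395,245),.012,hi=.3)
edge(T(265,215),T(395,245),.012)
edge(T(70,42),T(230,75),.012)
edge(T(50,150),T(310,198),.032)
edge((187,219),(206.4,153.5),.022,h=2)
edge((198,222.5),(217.5,156.7),.022,h=2)
print("disc",tri(((225.5)/4-.5+215,(190.5)/4-.5+165),(248.3,178.6)), "shade edge z.25,.35",onz("top",[(185/4+125,130/4+145)],.25),onz("top",[(185/4+125,130/4+145)],.35))
th=np.radians(-101.5);X=np.array([np.cos(th),np.sin(th)]);Y=np.array([-X[1],X[0]]);O=np.array([.493,.199])
im=cv2.resize(t[60:245,120:390],None,fx=2.9,fy=2.9,interpolation=cv2.INTER_CUBIC)
def box(c,ang,z,col):
    a=np.array([np.cos(ang),np.sin(ang)]);b=np.array([-a[1],a[0]])
    P=[np.r_[c+i*.094*a+j*.0375*b,z] for i,j in((1,1),(1,-1),(-1,-1),(-1,1))]
    cv2.polylines(im,[((proj("top",P)-(120,60))*2.9).astype(np.int32)],True,col,1)
bx=np.radians(-15.5); box(np.array([.530,.412]),bx+np.pi/2,.10,(0,0,255)); box(np.array([.530,.412]),bx+np.pi/2,.25,(0,0,255))
box(O-.1*X,th+np.pi/2,.11,(0,255,0));box(O-.1*X,th+np.pi/2,.25,(0,255,0))
for k in range(8): box(O+.04*np.array([np.cos(k*.785),np.sin(k*.785)]),np.radians(45),.25,(255,0,0))
cv2.imwrite("pics/ov.png",im)
from scipy.spatial.transform import Rotation as R
m=R.from_rotvec(arm.sense()["eef_rot"]).as_matrix();print(m.round(3))
E
```

```text
yaw -102.93 pt [0.4732 0.2765] dist of O 0.0367
yaw -103.7 pt [0.4523 0.1758] dist of O 0.0341
yaw -102.03 pt [0.5418 0.2581] dist of O -0.0354
yaw -101.79 pt [0.4824 0.2394] dist of O 0.0187
yaw -16.4 pt [0.5599 0.4247] dist of O -0.2354
yaw -15.6 pt [0.5512 0.3925] dist of O -0.202
disc (array([0.5812867 , 0.27047806, 0.03968174]), np.float64(0.004865274816125876)) shade edge z.25,.35 [[0.53526217 0.44018579 0.25      ]] [[0.51129166 0.41583773 0.35      ]]
[[ 0.957  0.289 -0.001]
 [ 0.289 -0.957  0.002]
 [-0.    -0.002 -1.   ]]<stdin>:13: DeprecationWarning: Arrays of 2-dimensional vectors are deprecated. Use arrays of 3-dimensional vectors instead. (deprecated in NumPy 2.0)
```

View pics/ov.png

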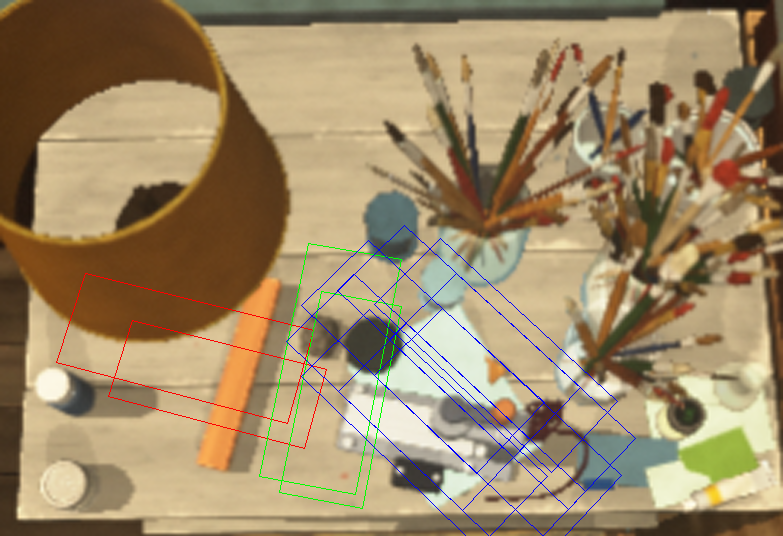

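The overlay shows the bar-grasp hand (red) reaching under the lampshade in the image. The shade's lower rim centre is at about (170,220) in the overlay. The placing hand (green) clears things. The blue crank sweep passes near the teal pot at (435,280), so the shade and pot heights need checking.

```bash
python3 - <<'E'
from h import *
U=lambda u,v:(u/2.9+120,v/2.9+60)
p=lambda *a:print(*[np.round(x,3) for x in a])
p(*tri((296,113),U(110,120)));p(*tri((293,168),U(170,220)))
for z in(.15,.2,.25,.3,.35): p(z,onz("top",[U(170,220),U(170,340),U(270,280)],z)[:,:2].tolist())
m=R.from_rotvec(arm.sense()["eef_rot"]).as_matrix()
# bits for brushes: nearest cup/brushes as top pixel at heights
p("pot",onz("top",[U(440,285)],.05),onz("top",[U(440,285)],.1)); p(*tri((272+0,0+222),U(440,285)))
E
```

```text
[0.697 0.459 0.317] 0.013
[0.698 0.461 0.098] 0.015
0.15 [[0.671 0.449]
 [0.56  0.446]
 [0.613 0.358]]
0.2 [[0.652 0.437]
 [0.548 0.434]
 [0.598 0.352]]
0.25 [[0.634 0.426]
 [0.536 0.423]
 [0.583 0.345]]
0.3 [[0.616 0.415]
 [0.524 0.412]
 [0.568 0.339]]
0.35 [[0.598 0.404]
 [0.512 0.401]
 [0.553 0.333]]Traceback (most recent call last):
  File "<stdin>", line 8, in <module>
  File "<stdin>", line 3, in <lambda>
    return _wrapfunc(a, 'round', decimals=decimals, out=out)
    return _wrapit(obj, method, *args, **kwds)
    result = getattr(arr, method)(*args, **kwds)
numpy._core._exceptions._UFuncNoLoopError: ufunc 'multiply' did not contain a loop with signature matching types (dtype('<U3'), dtype('float64')) -> None
```

```bash
python3 - <<'E'
from h import *
print(tri((398,240),(440,77)),tri((472,330),(512,76)))
for r in(.5,.6):
  for z in(.15,.3,.45): print(r,z,proj("top",[[r*np.cos(a),r*np.sin(a),z] for a in np.radians([-60,-45,-30,-15,0,15])]).round().tolist())
E
```

```text
(array([ 0.75748012, -0.18312366,  0.27553158]), np.float64(0.004833378111935157)) (array([ 0.78332777, -0.3847777 ,  0.24624725]), np.float64(0.007506963358283273))
0.5 0.15 [[537.0, 296.0], [501.0, 254.0], [457.0, 223.0], [407.0, 204.0], [355.0, 198.0], [304.0, 205.0]]
0.5 0.3 [[590.0, 301.0], [547.0, 252.0], [494.0, 215.0], [436.0, 192.0], [374.0, 185.0], [313.0, 194.0]]
0.5 0.45 [[664.0, 309.0], [613.0, 249.0], [549.0, 203.0], [478.0, 175.0], [402.0, 167.0], [327.0, 178.0]]
0.6 0.15 [[567.0, 274.0], [524.0, 225.0], [472.0, 188.0], [414.0, 166.0], [353.0, 159.0], [292.0, 168.0]]
0.6 0.3 [[624.0, 275.0], [573.0, 217.0], [511.0, 174.0], [443.0, 148.0], [371.0, 140.0], [299.0, 150.0]]
0.6 0.45 [[702.0, 276.0], [642.0, 206.0], [568.0, 154.0], [484.0, 122.0], [396.0, 112.0], [309.0, 124.0]]
```

```bash
python3 -m jog '[[0,0,0,0,-0.018,-0.035,0.093],[0,0,0,0,-0.018,-0.035,0.093],[0,0,0,0,-0.018,-0.035,0.093],[0,0,0,0,-0.018,-0.035,0.093],[0,0,0,0,-0.018,-0.035,0.093],[0,0,0,0,-0.018,-0.035,0.093],[0,0,-0.077,0.041,0,0,0.07],[0,0,-0.077,0.041,0,0,0.07],[0,0,-0.077,0.041,0,0,0.07],[0,0,-0.077,0.041,0,0,0.07],[0,0,-0.077,0.041,0,0,0.07],[0,0,-0.077,0.041,0,0,0.07]]'
```

```text
clock: 1.1
tool_pos: [0.3735, -0.404, 0.4279]
eef_rot: [-2.917, -1.162, 0.001]
wrist_force: [-0.2, 0.1, 0.2]
width: 0.758
grip_force: 0.0
```

```bash
python3 -m jog '[[0,0,-0.077,0.041,0,0,0.07],[0,0,-0.077,0.041,0,0,0.07],[0,0,-0.077,0.041,0,0,0.07],[0,0,-0.077,0.041,0,0,0.07],[0,0,-0.077,0.041,0,0,0.07],[0,0,-0.077,0.041,0,0,0.07],[0,0,-0.077,0.041,0,0,0.07],[0,0,-0.077,0.041,0,0,0.07],[0,0,-0.077,0.041,0,0,0.07],[0,0,-0.077,0.041,0,0,0.07],[0,0,-0.077,0.041,0,0,0.07],[0,0,-0.077,0.041,0,0,0.07]]'; cat >> h.py <<'E'
def plan(xy,z,yh):
    """turn about tool z and shift (current tool axes) to TCP xy,z with tool y heading yh deg"""
    s=arm.sense();m=R.from_rotvec(s["eef_rot"]).as_matrix();h=np.degrees(np.arctan2(m[1,1],m[0,1]))
    dy=(yh-h+180)%360-180
    yt=np.radians(yh);m2=np.c_[[np.sin(yt),-np.cos(yt),0],[np.cos(yt),np.sin(yt),0],[0,0,-1]]
    d=np.r_[xy,z]-s["tool_pos"]
    print("t",round(s["clock"],2),"pos",s["tool_pos"].round(4),"yhead",h.round(2),"az",np.radians(-dy).round(4),"shift cur",(m.T@d).round(4),"shift after turn",(m2.T@d).round(4),"F",np.round(s["wrist_force"],1),"q",np.round(s["q"],2),"tilt",m[:2,2].round(3))
E
python3 - <<'E'
from h import *
plan([.5066,.421],.12,74)
E
```

```text
clock: 2.1
tool_pos: [0.5537, 0.0353, 0.4279]
eef_rot: [-2.094, -2.341, 0.001]
wrist_force: [1.1, 0.3, -0.2]
width: 0.752
grip_force: 0.0
t 2.1 pos [0.5537 0.0353 0.4279] yhead 6.39 az -1.18 shift cur [ 0.3885 -0.0035  0.3079] shift after turn [-0.1516  0.3578  0.3079] F [ 1.1  0.3 -0.2] q [ 0.23  0.38 -0.54  1.29  0.19  1.52 -0.17] tilt [-0.001 -0.   ]
```

```bash
python3 -m jog '[[0,0,0,0.0388,0,0,0.07],[0,0,0,0.0388,0,0,0.07],[0,0,0,0.0388,0,0,0.07],[0,0,0,0.0388,0,0,0.07],[0,0,0,0.0388,0,0,0.07],[0,0,0,0.0388,0,0,0.07],[0,0,0,0.0388,0,0,0.07],[0,0,0,0.0388,0,0,0.07],[0,0,0,0.0388,0,0,0.07],[0,0,0,0.0388,0,0,0.07],[0,0,-0.118,0,0,0,0.06],[0,0,-0.118,0,0,0,0.06]]'; python3 -m jog '[[0,0,-0.118,0,0,0,0.06],[0,0,-0.118,0,0,0,0.06],[0,0,-0.118,0,0,0,0.06],[0,0,-0.118,0,0,0,0.06],[0,0,-0.118,0,0,0,0.06],[0,0,-0.118,0,0,0,0.06],[0,0,-0.118,0,0,0,0.06],[0,0,-0.118,0,0,0,0.06],[0,0,0,0,0,0.035,0.06],[0,0,0,0,0,0.035,0.06],[0,0,0,0,0,0,0.06]]';  python3 - <<'E'
from h import *
plan([.5066,.421],.0,74)
cv2.imwrite("pics/t1.png",cv2.resize(arm.get_image("top")[145:245,125:325],None,fx=4,fy=4,interpolation=2))
cv2.imwrite("pics/s1.png",cv2.resize(arm.get_image("side")[100:235,195:315],None,fx=4,fy=4,interpolation=2))
E
```

```text
clock: 3.1
tool_pos: [0.5095, 0.4228, 0.4267]
eef_rot: [-1.791, -2.578, 0.004]
wrist_force: [-0.3, -0.7, 0.6]
width: 0.666
grip_force: 0.0
clock: 4.02
tool_pos: [0.5098, 0.4151, 0.3497]
eef_rot: [-0.438, -3.103, 0.025]
wrist_force: [-0.4, -0.5, -1.4]
width: 0.643
grip_force: 0.0
t 4.02 pos [0.5098 0.4151 0.3497] yhead 73.94 az -0.0011 shift cur [0.0027 0.0108 0.3496] shift after turn [-0.0047  0.0048  0.3497] F [-0.4 -0.5 -1.4] q [-0.33  0.66 -0.82  1.13  0.47  1.54  0.23] tilt [-0.01  -0.015]
```

View pics/s1.png

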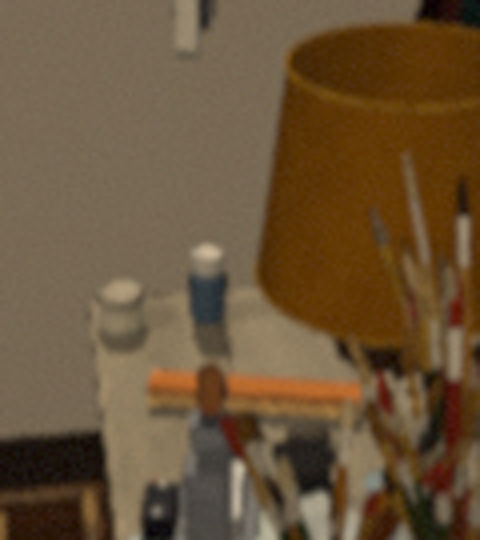

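The side view shows nothing in the way: the bar lies at about (150–360, 385), the shade's lower rim is above the bar's far end, and the gripper is above the frame. I'll descend.

```bash
python3 -m jog '[[0,0,0,0.003,0.011,0.03,0.06],[0,0,0,0,0,0.035,0.06],[0,0,0,0,0,0.035,0.06],[0,0,0,0,0,0.035,0.06],[0,0,0,0,0,0.035,0.06],[0,0,0,0,0,0.035,0.06],[0,0,0,0,0,0.035,0.06],[0,0,0,0,0,0.02,0.06],[0,0,0,0,0,0,0.06],[0,0,0,0,0,0,0.06]]';  python3 - <<'E'
from h import *
plan([.5066,.421],.004,74)
cv2.imwrite("pics/t2.png",cv2.resize(arm.get_image("top")[145:245,125:325],None,fx=4,fy=4,interpolation=2))
E
```

```text
clock: 4.95
tool_pos: [0.5137, 0.4323, 0.1004]
eef_rot: [0.445, 3.108, 0.004]
wrist_force: [0.8, 0.2, 1.2]
width: 0.648
grip_force: 0.0
t 4.95 pos [0.5137 0.4323 0.1004] yhead 73.72 az -0.0048 shift cur [ 0.0037 -0.0131  0.0964] shift after turn [-0.0037 -0.0128  0.0964] F [0.8 0.2 1.2] q [-0.35  0.87 -0.73  1.47  0.63  1.04  0.06] tilt [0.002 0.002]
```

```bash
python3 -m jog '[[0,0,0,0.004,-0.013,0.02,0.06],[0,0,0,0,0,0.03,0.06],[0,0,0,0,0,0.03,0.06],[0,0,0,0,0,0.015,0.06],[0,0,0,0,0,0,0.06],[0,0,0,0,0,0,0.06]]';  python3 - <<'E'
from h import *
plan([.5066,.421],.004,74)
cv2.imwrite("pics/t2.png",cv2.resize(arm.get_image("top")[140:245,125:325],None,fx=4,fy=4,interpolation=2))
E
```

```text
clock: 5.5
tool_pos: [0.5056, 0.4209, 0.0055]
eef_rot: [0.443, 3.109, 0.004]
wrist_force: [0.6, 0.9, 0.4]
width: 0.645
grip_force: 0.0
t 5.5 pos [0.5056 0.4209 0.0055] yhead 73.78 az -0.0039 shift cur [-0.0009  0.0004  0.0015] shift after turn [0.0009 0.0004 0.0015] F [0.6 0.9 0.4] q [-0.37  0.96 -0.66  1.57  0.72  0.86 -0.02] tilt [0.002 0.002]
```

View pics/t2.png

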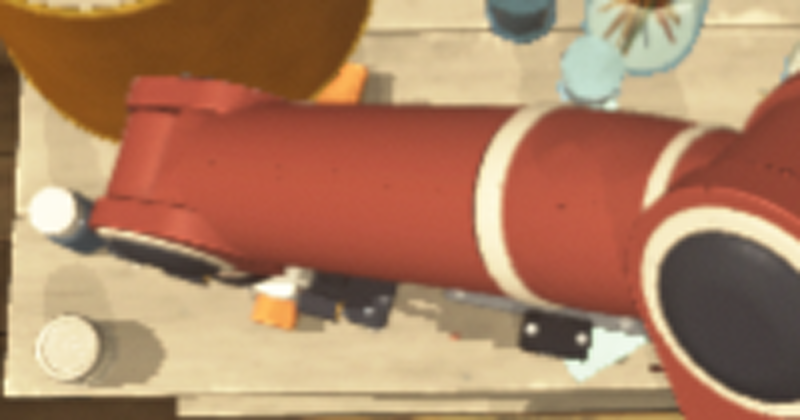

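The arm is over the bar. Bar ends show at (275,305) and (345,80), undisturbed, and the wrist does not touch the shade. I'll close the fingers and lift slightly.

```bash
python3 -m jog '[[0,0,0,0,0,0,0.02],[0,0,0,0,0,0,0.02],[0,0,0,0,0,0,0.02],[0,0,0,0,0,0,0.02],[0,0,0,0,0,0,0.02],[0,0,0,0,0,0,0.02],[0,0,0,0,0,0,0.02]]' 40;  python3 -m jog '[[0,0,0,0,0,-0.01,0.02],[0,0,0,0,0,-0.01,0.02],[0,0,0,0,0,0,0.02]]';  python3 - <<'E'
from h import *
plan([.43,.42],.03,74)
E
```

```text
clock: 6.13
tool_pos: [0.5048, 0.4195, 0.0042]
eef_rot: [0.443, 3.11, 0.001]
wrist_force: [0.1, 0.1, 2.4]
width: 0.321
grip_force: 40.0
clock: 6.38
tool_pos: [0.5054, 0.4208, 0.0263]
eef_rot: [0.443, 3.108, 0.006]
wrist_force: [-0.1, 0.3, -0.6]
width: 0.325
grip_force: 40.0
t 6.38 pos [0.5054 0.4208 0.0263] yhead 73.79 az -0.0036 shift cur [ 0.0722 -0.0218 -0.0039] shift after turn [-0.0723 -0.0216 -0.0037] F [-0.1  0.3 -0.6] q [-0.36  0.94 -0.68  1.56  0.7   0.89 -0.01] tilt [0.002 0.003]
```

```bash
python3 -m jog '[[0,0,0,0.025,-0.01,0,0.02],[0,0,0,0.025,-0.01,0,0.02],[0,0,0,0.025,-0.01,0,0.02],[0,0,0,0,0,-0.04,0.02],[0,0,0,0,0,-0.04,0.02],[0,0,0,0,0,-0.04,0.02],[0,0,0.1,0,0,0,0.02],[0,0,0.1,0,0,0,0.02],[0,0,0.1,0,0,0,0.02],[0,0,0.1,0,0,0,0.02],[0,0,0.1,0,0,0,0.02],[0,0,0.1,0,0,0,0.02]]' ;  python3 -m jog '[[0,0,0.1,0,0,0,0.02],[0,0,0.1,0,0,0,0.02],[0,0,0.1,0,0,0,0.02],[0,0,0.1,0,0,0,0.02],[0,0,0.1,0,0,0,0.02],[0,0,0.1,0,0,0,0.02],[0,0,0.1,0,0,0,0.02],[0,0,0.1,0,0,0,0.02],[0,0,0.1,0,0,0,0.02],[0,0,0,0,0,0,0.02],[0,0,0,0,0,0,0.02]]';  python3 - <<'E'
from h import *
plan([.490,.374],.042,-12.3)
cv2.imwrite("pics/t3.png",cv2.resize(arm.get_image("top")[145:245,125:325],None,fx=4,fy=4,interpolation=2))
E
```

```text
clock: 7.38
tool_pos: [0.424, 0.4115, 0.1441]
eef_rot: [1.349, 2.837, 0.001]
wrist_force: [0.1, -0.7, -1.4]
width: 0.321
grip_force: 40.0
clock: 8.3
tool_pos: [0.424, 0.4117, 0.144]
eef_rot: [-2.441, -1.978, -0.001]
wrist_force: [0.1, -0.6, -0.4]
width: 0.321
grip_force: 40.0
t 8.3 pos [0.424  0.4117 0.144 ] yhead -11.96 az 0.0059 shift cur [-0.0233  0.0724  0.102 ] shift after turn [0.0228 0.0726 0.102 ] F [ 0.1 -0.6 -0.4] q [-0.58  0.63 -0.37  1.68  0.28  0.88 -1.27] tilt [0. 0.]
```

```bash
python3 -m jog '[[0,0,0.006,-0.012,0.036,0,0.02],[0,0,0,-0.011,0.036,0,0.02],[0,0,0,0,0,0.035,0.02],[0,0,0,0,0,0.035,0.02],[0,0,0,0,0,0.03,0.02],[0,0,0,0,0,0,0.02],[0,0,0,0,0,0,0.02]]' ;  python3 - <<'E'
from h import *
plan([.5209,.326],.042,-12.3)
t=arm.get_image("top"); cv2.imwrite("pics/t4.png",cv2.resize(t[145:245,195:325],None,fx=6,fy=6,interpolation=2))
h=cv2.cvtColor(t,cv2.COLOR_BGR2HSV); m=cv2.inRange(h,(5,130,120),(16,255,255)); m[:150]=0;m[:,:190]=0;m[245:]=0;m[:,330:]=0
for c in cv2.findContours(m,0,2)[0]:
    if cv2.contourArea(c)>60: b=cv2.boxPoints(cv2.minAreaRect(c)); print(cv2.contourArea(c),b.round(1).tolist(),onz("top",b,.06).round(4).tolist())
E
```

```text
clock: 8.93
tool_pos: [0.4888, 0.373, 0.0426]
eef_rot: [-2.448, -1.968, 0.006]
wrist_force: [-0.8, 0.4, 0.5]
width: 0.317
grip_force: 40.0
t 8.93 pos [0.4888 0.373  0.0426] yhead -12.41 az -0.002 shift cur [-0.039   0.0415  0.0005] shift after turn [0.0391 0.0414 0.0006] F [-0.8  0.4  0.5] q [-0.5   0.79 -0.32  1.69  0.34  0.72 -1.2 ] tilt [-0.003 -0.002]
1318.0 [[277.0, 201.0], [329.0, 201.0], [329.0, 244.0], [277.0, 244.0]] [[0.5095, 0.1917, 0.06], [0.5073, 0.0487, 0.06], [0.39, 0.0547, 0.06], [0.3922, 0.1947, 0.06]]
1447.0 [[233.0, 231.60000610351562], [265.6000061035156, 189.5], [296.0, 213.0], [263.3999938964844, 255.10000610351562]] [[0.4272, 0.3133, 0.06], [0.5424, 0.2225, 0.06], [0.4755, 0.1407, 0.06], [0.363, 0.2319, 0.06]]
2521.5 [[167.60000610351562, 201.3000030517578], [190.1999969482422, 158.6999969482422], [262.29998779296875, 196.8000030517578], [239.8000030517578, 239.5]] [[0.513, 0.4945, 0.06], [0.6346, 0.4342, 0.06], [0.5219, 0.232, 0.06], [0.4057, 0.2949, 0.06]]
```

View pics/t4.png

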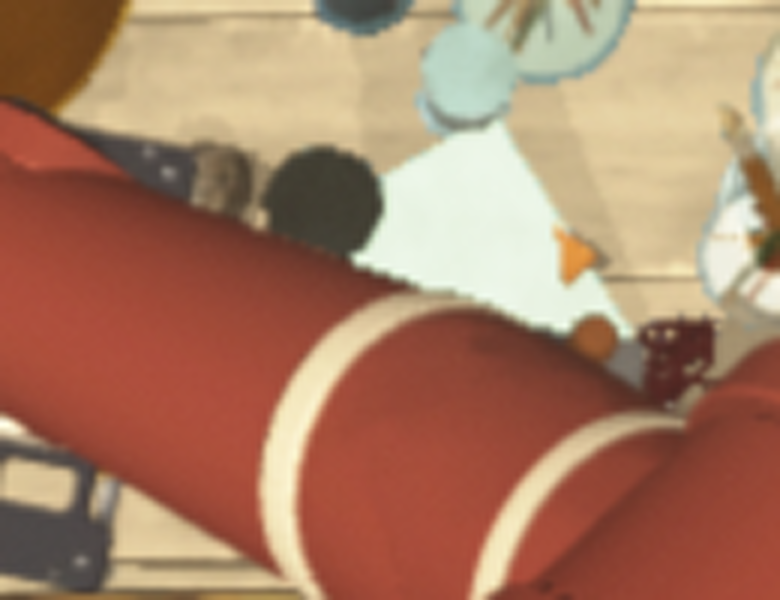

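The arm hides the bar in the top view. The knob (595,335), the disc (325,200) and the pumice (220,180) are clear. I'll slide diagonally in over the platen.

```bash
python3 -m jog '[[0,0,-0.001,-0.009,0.01,0,0.02],[0,0,0,-0.01,0.0105,0,0.02],[0,0,0,-0.01,0.0105,0,0.02],[0,0,0,-0.01,0.0105,0,0.02],[0,0,0,0,0,0,0.02],[0,0,0,0,0,0,0.02],[0,0,0,0,0,0,0.02]]' ;  python3 - <<'E'
from h import *
plan([.5196,.3211],.037,-12.3)
t=arm.get_image("side");cv2.imwrite("pics/s4.png",t)
h=cv2.cvtColor(t,cv2.COLOR_BGR2HSV); m=cv2.inRange(h,(5,120,90),(16,255,255)); m[:150]=0;m[:,:200]=0;m[260:]=0;m[:,300:]=0
for c in cv2.findContours(m,0,2)[0]:
    if cv2.contourArea(c)>15: print(cv2.contourArea(c),cv2.boundingRect(c),cv2.minAreaRect(c))
X=np.array([-.213,-.977]);Y=np.array([.977,-.213]);O=np.array([.493,.199])
print(proj("side",[np.r_[O+a*X+b*Y,.06] for a in(-.17,-.05,.03) for b in(-.015,.015)]).round(1).tolist())
E
```

```text
clock: 9.57
tool_pos: [0.5186, 0.3286, 0.0451]
eef_rot: [-2.448, -1.957, 0.002]
wrist_force: [-7.5, 4.3, -1.1]
width: 0.344
grip_force: 42.7
t 9.57 pos [0.5186 0.3286 0.0451] yhead -12.73 az -0.0075 shift cur [-0.0072  0.0027  0.0081] shift after turn [0.0071 0.0026 0.0081] F [-7.5  4.3 -1.1] q [-0.4   0.79 -0.33  1.69  0.34  0.72 -1.12] tilt [-0.006  0.005]
31.0 (216, 229, 6, 31) ((218.2821044921875, 244.0136260986328), (30.253469467163086, 4.179345607757568), 86.42366790771484)
70.5 (233, 207, 9, 19) ((236.9257354736328, 215.74256896972656), (7.562282562255859, 18.20918083190918), 5.710593223571777)
79.0 (245, 191, 10, 13) ((249.5, 197.0), (12.0, 9.0), 90.0)
185.5 (277, 166, 23, 21) ((287.7380065917969, 175.96505737304688), (23.921630859375, 17.181283950805664), 7.594643592834473)
16.0 (295, 150, 5, 17) ((297.3846435546875, 157.92306518554688), (16.473756790161133, 2.3533935546875), 78.69007110595703)
21.5 (279, 150, 16, 11) ((286.5, 155.0), (10.0, 15.0), 90.0)
35.5 (266, 150, 18, 14) ((272.7500305175781, 158.75001525878906), (14.849241256713867, 14.142135620117188), 45.0)
[[247.0, 193.7], [255.3, 193.9], [244.1, 213.2], [253.1, 213.5], [241.8, 228.2], [251.4, 228.6]]
```

```bash
python3 - <<'E'
from h import *
s=cv2.imread("pics/s4.png");C=cv2.resize(s[180:255,205:280],None,fx=8,fy=8,interpolation=2)
cv2.imwrite("pics/s4c.png",np.clip(C*1.4,0,255).astype(np.uint8))
E
```

```text
(no output)
```

View pics/s4c.png

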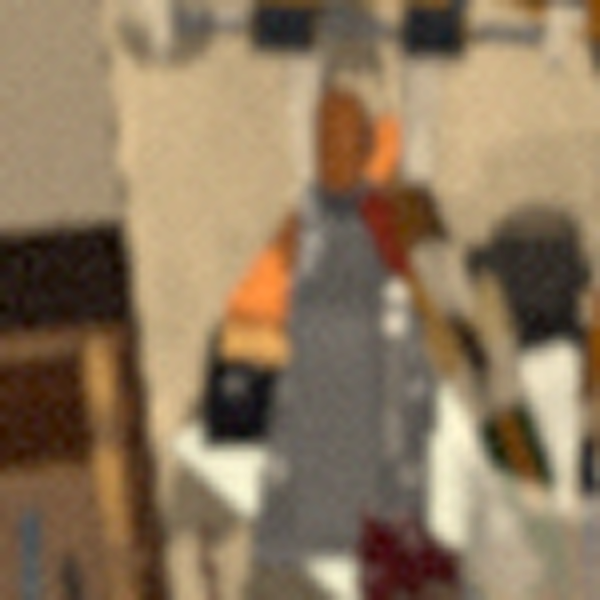

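The view shows the bar yawed in the fingers. Its inner end is at crop (225–290, 320–360), i.e. pixel about (233–241, 220–225), beside and over the black gauge housing, short of the platen. I need that end's height to see what blocked it.

```bash
python3 - <<'E'
from h import *
X=np.array([-.213,-.977]);Y=np.array([.977,-.213]);O=np.array([.493,.199]);g=np.array([.5186,.3286])
for nm,uv in(("botL",(222,359)),("topL",(228,318))):
    px=((uv[0]+.5)/8-.5+205,(uv[1]+.5)/8-.5+180)
    for z in(.02,.03,.035,.04,.05,.06,.07):
        P=onz("side",[px],z)[0][:2]; print(nm,z,"dist",np.linalg.norm(P-g).round(4),"clamp",((P-O)@X).round(4),((P-O)@Y).round(4))
print(g, ((g-O)@X).round(4),((g-O)@Y).round(4))
E
```

```text
botL 0.02 dist 0.1072 clamp -0.0382 -0.0544
botL 0.03 dist 0.1178 clamp -0.0255 -0.0526
botL 0.035 dist 0.1232 clamp -0.0191 -0.0517
botL 0.04 dist 0.1287 clamp -0.0127 -0.0507
botL 0.05 dist 0.14 clamp 0.0001 -0.0489
botL 0.06 dist 0.1516 clamp 0.0129 -0.047
botL 0.07 dist 0.1634 clamp 0.0257 -0.0451
topL 0.02 dist 0.0838 clamp -0.0668 -0.0552
topL 0.03 dist 0.0934 clamp -0.0536 -0.0533
topL 0.035 dist 0.0986 clamp -0.047 -0.0524
topL 0.04 dist 0.1038 clamp -0.0405 -0.0515
topL 0.05 dist 0.1149 clamp -0.0273 -0.0496
topL 0.06 dist 0.1263 clamp -0.0141 -0.0477
topL 0.07 dist 0.1381 clamp -0.0009 -0.0459
[0.5186 0.3286] -0.1321 -0.0026
```

```bash
python3 - <<'E'
from h import *
T=lambda u,v:((u+.5)/6-.5+230,(v+.5)/6-.5+185)
S=lambda u,v:((u-480+.5)/8-.5+228,(v+.5)/8-.5+185)
for d in((242,238),(167,222)): print("dot",d,*tri(S(530,340),T(*d)))
print("front-left top",*tri(S(512,290),T(150,255)),"right front",*tri(S(572,292),T(160,195)))
X=np.array([-.213,-.977]);Y=np.array([.977,-.213]);O=np.array([.493,.199])
for z in(.034,.046,.06):
  P=[np.r_[O+a*X+b*Y,z] for a in(-.045,.005) for b in(-.061,-.033)]
  print(z,"side comp px",((proj("side",P)-(228,185)+.5)*8+(480,0)).round().tolist(),"top",((proj("top",P)-(230,185)+.5)*6).round().tolist())
s=arm.sense();print(s["wrist_torque"],s["wrist_force"])
E
```

```text
dot (242, 238) [0.44901811 0.21179334 0.03669836] 0.0017878431129809314
dot (167, 222) [0.45574775 0.24642824 0.00985644] 0.006521951855482117
front-left top [0.4439561  0.25465543 0.03016153] 0.004989956817724734 right front [0.47039251 0.24956653 0.03025862] 0.0017145131095134835
0.034 side comp px [[504.0, 283.0], [570.0, 285.0], [489.0, 357.0], [557.0, 360.0]] top [[148.0, 251.0], [160.0, 193.0], [253.0, 273.0], [265.0, 214.0]]
0.046 side comp px [[503.0, 260.0], [569.0, 262.0], [487.0, 334.0], [557.0, 336.0]] top [[147.0, 249.0], [159.0, 190.0], [254.0, 271.0], [266.0, 211.0]]
0.06 side comp px [[501.0, 232.0], [568.0, 235.0], [486.0, 306.0], [556.0, 309.0]] top [[147.0, 246.0], [159.0, 186.0], [255.0, 268.0], [267.0, 207.0]]
[ 0.92428638  1.47422338 -1.09364474] [-6.74875973  4.22828981 -0.56775371]
```

```bash
python3 -m jog '[[0,0,0,0.005,-0.01,-0.004,0.02],[0,0,0,0.005,-0.01,-0.004,0.02],[0,0,0,0.005,-0.01,-0.004,0.02],[0,0,0,0.005,-0.01,-0.002,0.02],[0,0,0,0,0,0,0.02],[0,0,0,0,0,0,0.02],[0,0,0,0,0,0,0.02]]' ;  python3 - <<'E'
from h import *
X=np.array([-.213,-.977]);Y=np.array([.977,-.213]);O=np.array([.493,.199])
p=arm.sense()["tool_pos"];print("grip clamp",((p[:2]-O)@X).round(4),((p[:2]-O)@Y).round(4),arm.sense()["wrist_torque"].round(2))
t=arm.get_image("side");cv2.imwrite("pics/s5.png",t)
h=cv2.cvtColor(t,cv2.COLOR_BGR2HSV)
m=cv2.inRange(h,(5,90,90),(25,255,255)); m[:195]=0;m[:,:225]=0;m[235:]=0;m[:,270:]=0
for r in range(195,235): 
    c=np.nonzero(m[r])[0]; print(r,c.min() if c.size else "",c.max() if c.size else "",h[r,236].tolist(),h[r,240].tolist())
E
```

```text
clock: 10.2
tool_pos: [0.4877, 0.3542, 0.0578]
eef_rot: [2.448, 1.967, 0.0]
wrist_force: [-0.0, 0.1, -0.2]
width: 0.333
grip_force: 37.5
grip clamp -0.1505 -0.0382 [-0.02 -0.12 -0.01]
195 235 249 [13, 172, 111] [13, 194, 179]
196 234 265 [12, 177, 105] [13, 186, 166]
197 233 251 [12, 193, 99] [13, 199, 145]
198 232 260 [13, 189, 105] [13, 187, 143]
199 232 261 [13, 192, 105] [14, 190, 130]
200 231 250 [14, 194, 105] [13, 193, 102]
201 225 267 [12, 181, 107] [13, 179, 87]
202 230 266 [13, 181, 104] [13, 166, 86]
203 229 267 [13, 189, 105] [14, 155, 92]
204 228 259 [13, 188, 103] [15, 125, 100]
205 227 241 [13, 193, 98] [17, 116, 108]
206 227 269 [12, 184, 94] [18, 102, 118]
207 226 267 [12, 182, 91] [17, 92, 128]
208 225 261 [14, 182, 87] [20, 90, 130]
209 225 263 [13, 161, 87] [19, 84, 137]
210 225 238 [16, 164, 87] [19, 80, 131]
211 225 262 [17, 145, 97] [18, 86, 121]
212 225 256 [16, 110, 111] [19, 84, 109]
213 225 256 [17, 106, 120] [18, 91, 98]
214 225 257 [17, 100, 128] [19, 81, 91]
215 225 266 [18, 88, 136] [20, 74, 83]
216 225 266 [17, 88, 131] [20, 77, 79]
217 225 267 [19, 86, 113] [19, 70, 76]
218 225 267 [18, 87, 94] [17, 65, 79]
219 225 267 [20, 77, 86] [24, 53, 72]
220 230 267 [18, 75, 75] [19, 41, 68]
221 258 268 [18, 54, 57] [17, 28, 64]
222 228 266 [45, 14, 36] [20, 36, 64]
223 258 261 [36, 80, 16] [35, 25, 62]
224 259 261 [156, 85, 15] [16, 47, 60]
225 225 262 [150, 55, 14] [17, 30, 59]
226 260 266 [30, 30, 17] [9, 43, 59]
227 266 266 [168, 44, 29] [15, 35, 58]
228   [90, 12, 21] [15, 33, 62]
229   [170, 36, 21] [26, 29, 61]
230   [140, 48, 16] [12, 39, 66]
231   [135, 28, 18] [16, 41, 68]
232   [130, 51, 15] [19, 31, 66]
233   [120, 51, 15] [21, 36, 71]
234   [170, 24, 32] [24, 33, 77]
```

```bash
python3 - <<'E'
from h import *
X=np.array([-.213,-.977]);Y=np.array([.977,-.213]);O=np.array([.493,.199])
t=cv2.imread("pics/s5.png");h=cv2.cvtColor(t,cv2.COLOR_BGR2HSV)
m=cv2.inRange(h,(9,135,75),(16,255,255));m[:185]=0;m[:,:205]=0;m[235:]=0;m[:,262:]=0
n,l,st,_=cv2.connectedComponentsWithStats(m)
for i in range(1,n):
    if st[i,4]>12: print(i,st[i])
for r in range(186,216): print(r,"".join("#" if m[r,c] else "." for c in range(208,262)))
def fit(P,z):
    W=onz("side",P,z)[:,:2];C=np.c_[(W-O)@X,(W-O)@Y]
    f=cv2.fitLine(C.astype(np.float32),cv2.DIST_HUBER,0,.01,.01).ravel();return f
L=[(np.nonzero(m[r,215:262])[0][0]+215-.5,r) for r in range(196,208)]
f=fit(L,.0756);print("left edge dir clamp deg",np.degrees(np.arctan2(f[1],f[0])),f[2:])
E
```

```text
1 [225 189  26  30 342]
6 [215 221   6  14  46]
7 [205 222   9   3  14]
186 ......................................................
187 ......................................................
188 ......................................................
189 ...............................######.................
190 ..............................#######.................
191 .............................########.................
192 .............................#############............
193 ............................##############............
194 ............................##############............
195 ............................###############...........
196 ...........................################...........
197 ...........................################...........
198 ..........................#################...........
199 .........................##################...........
200 .........................#################............
201 ........................##########...#####............
202 .......................###########...#####............
203 .......................##########.....###......#......
204 ......................##########.............##.......
205 .....................###########......................
206 ....................###########..............#........
207 ...................###########................#.......
208 ...................###########................#.......
209 ..................############................#.......
210 ..................###########..................##.....
211 .................###########...................#......
212 .................###########..........................
213 .................##########...........................
214 .................##########....................##.....
215 ..................#########....................##.....
left edge dir clamp deg -15.455441 [-0.096039   -0.06262659]
```

```bash
python3 - <<'E'
from h import *
X=np.array([-.213,-.977]);Y=np.array([.977,-.213]);O=np.array([.493,.199])
def f(uv,z): W=onz("side",uv,z)[:,:2]-O; return np.c_[W@X,W@Y].round(4)
for z in(.066,.0756,.085):
    print(z,"L",f([(238.5,189.5),(224.6,213)],z).tolist(),"R",f([(240.4,204),(235,214)],z).tolist(),"endmid",f([(230,215.5)],z).tolist())
s=arm.sense()["tool_pos"][:2]-O;print(s@X,s@Y)
E
```

```text
0.066 L [[-0.1867, -0.0476], [-0.0387, -0.0785]] R [[-0.0942, -0.0315], [-0.0353, -0.0436]] endmid [[-0.0261, -0.059]]
0.0756 L [[-0.1715, -0.0458], [-0.0256, -0.0762]] R [[-0.0803, -0.0299], [-0.0223, -0.0418]] endmid [[-0.0131, -0.057]]
0.085 L [[-0.1566, -0.044], [-0.0128, -0.074]] R [[-0.0666, -0.0284], [-0.0095, -0.0401]] endmid [[-0.0005, -0.0551]]
-0.15020159954581058 -0.037999552466594054
```

```bash
python3 -m jog '[[0,0,0,0.019,-0.011,0,0.02],[0,0,0,0.019,-0.011,0,0.02],[0,0,-0.102,0,0,0,0.02],[0,0,-0.102,0,0,0,0.02],[0,0,0,0,0,0.02,0.02],[0,0,0,0,0,0.02,0.02],[0,0,0,0,0,0.006,0.02],[0,0,0,0,0,0,0.02],[0,0,0,0,0,0,0.02]]' ;  python3 - <<'E'
from h import *
plan([.4734,.3906],.0045,-0.6)
def comp():
    h=cv2.cvtColor(arm.get_image("side"),cv2.COLOR_BGR2HSV)
    m=cv2.inRange(h,(9,120,75),(16,255,255))
    for r in range(186,222): print(r,"".join("#" if m[r,c] else "." for c in range(208,262)))
comp()
E
```

```text
clock: 11.0
tool_pos: [0.4744, 0.3959, 0.0116]
eef_rot: [2.236, 2.205, -0.001]
wrist_force: [0.3, -0.4, -0.5]
width: 0.325
grip_force: 38.4
t 11.0 pos [0.4744 0.3959 0.0116] yhead -0.8 az -0.0035 shift cur [-0.0053 -0.001   0.0071] shift after turn [ 0.0053 -0.001   0.0071] F [ 0.3 -0.4 -0.5] q [-0.53  0.84 -0.34  1.7   0.41  0.68 -1.11] tilt [ 0.    -0.001]
186 ......................................................
187 ......................................................
188 ......................................................
189 ......................................................
190 .......................................##.............
191 .....................................#####............
192 .....................................#####............
193 .........................#######.....######...........
194 ........................########.....######...........
195 ........................#########....######...........
196 ........................#########....######...........
197 ........................#########....######...........
198 ........................###
[... 684 characters left out ...]
.....................#########.....................
211 .......................##########..............##.....
212 .......................##########..............#......
213 .......................##########...............#.....
214 .......................##########..............##.....
215 .......................##########...............#.....
216 .......................##########.....................
217 .......................##########.....................
218 .......................##########.....................
219 .......................###.######.....................
220 ........................#.#..#.##..................#..
221 ........#..................#####......................
```

```bash
python3 -m jog '[[0,0,0,0,0,0.004,0.02],[0,0,0,0,0,0.003,0.02],[0,0,0,0,0,0,0.02]]' ; python3 -m jog '[[0,0,0,0,0,0,0.055],[0,0,0,0,0,0,0.055],[0,0,0,0,0,0,0.055],[0,0,0,0,0,0,0.055],[0,0,0,0,0,0,0.055]]'; cat >> h.py <<'E'
X=np.array([-.213,-.977]);Y=np.array([.977,-.213]);O=np.array([.493,.199])
def clampxy(W): return np.c_[(W[:,:2]-O)@X,(W[:,:2]-O)@Y]
def sidebar(z,r0=194,r1=216,show=True,c0=208,c1=262):
    im=arm.get_image("side");h=cv2.cvtColor(im,cv2.COLOR_BGR2HSV);m=cv2.inRange(h,(9,120,75),(16,255,255))
    if show:
        for r in range(186,228): print(r,"".join("#" if m[r,c] else "." for c in range(c0,c1)))
    return m
def edges(m,z,r0,r1,c0,c1):
    L=[];Rr=[]
    for r in range(r0,r1):
        c=np.nonzero(m[r,c0:c1])[0]
        L.append((c[0]+c0-.5,r));Rr.append((c[-1]+c0+.5,r))
    for n,P in(("L",L),("R",Rr)):
        C=clampxy(onz("side",P,z)); k=np.polyfit(C[:,0],C[:,1],1); print(n,"yaw",np.degrees(np.arctan(k[0])).round(2),"y at x=-.10:",np.polyval(k,-.1).round(4),"xrange",C[[0,-1],0].round(4))
E
python3 - <<'E'
from h import *
m=sidebar(.022);edges(m,.022,195,214,225,243);plan([.4734,.3906],.0045,-0.6)
E
```

```text
clock: 11.3
tool_pos: [0.4747, 0.3964, 0.0105]
eef_rot: [2.237, 2.202, 0.002]
wrist_force: [-6.4, -7.3, 32.2]
width: 0.327
grip_force: 39.4
clock: 11.72
tool_pos: [0.4735, 0.3963, 0.004]
eef_rot: [-2.236, -2.207, 0.002]
wrist_force: [-0.0, 1.4, 0.4]
width: 0.583
grip_force: 0.0
186 ......................................................
187 ......................................................
188 ......................................................
189 ......................................................
190 ......................................................
191 ......................................####............
192 ....................................######............
193 ..........................######....#######...........
194 .........................########...#######...........
195 ........................#########....######...........
196 ........................#########...#######...........
197 ........................#########...#######...........
198 ........................#########...#######...........
199 ........................#########...#######.......
[... 1289 characters left out ...]
............#
222 #####..####.............#.###.##......................
223 #.###..#####..........................................
224 #.......####..........................................
225 .......#####.........................................#
226 ..........##..........................................
227 .......#.###..........................................
L yaw 6.83 y at x=-.10: -0.0645 xrange [-0.2157 -0.1003]
R yaw 5.3 y at x=-.10: -0.0332 xrange [-0.2179 -0.1024]
t 11.77 pos [0.4735 0.3964 0.004 ] yhead -0.74 az -0.0024 shift cur [-0.0058 -0.     -0.0005] shift after turn [ 0.0058 -0.0001 -0.0005] F [0.5 0.5 0.7] q [-0.53  0.85 -0.34  1.7   0.42  0.66 -1.11] tilt [-0.001 -0.001]
```

```bash
python3 - <<'E'
from h import *
W=onz("side",[(235.7,219),(235.7,192.8)],.022);print(W.round(4).tolist(),clampxy(W).round(4).tolist())
e=W[0][:2]; th=np.radians(-96.2);d=np.array([np.cos(th),np.sin(th)]); c=e-.1*d
g=e-.115*d;print("ctr",c,"grip",g);plan(g,.0045,-6.2)
E
```

```text
[[0.4622, 0.2738, 0.022], [0.4798, 0.4395, 0.022]] [[-0.0665, -0.046], [-0.2321, -0.0642]]
ctr [0.47300462 0.37321269] grip [0.47462461 0.38812496]
t 11.77 pos [0.4735 0.3964 0.004 ] yhead -0.74 az 0.0953 shift cur [-0.0082  0.0012 -0.0005] shift after turn [ 0.0081  0.002  -0.0005] F [0.5 0.5 0.7] q [-0.53  0.85 -0.34  1.7   0.42  0.66 -1.11] tilt [-0.001 -0.001]
```

```bash
python3 -m jog '[[0,0,0.095,-0.008,0.001,0.002,0.055],[0,0,0,0,0,0,0.055],[0,0,0,0,0,0,0.02],[0,0,0,0,0,0,0.02],[0,0,0,0,0,0,0.02],[0,0,0,0,0,0,0.02],[0,0,0,0,0,0,0.02],[0,0,0,0,0,0,0.02]]' 60; python3 -m jog '[[0,0,0,0.008,-0.005,-0.02,0.02],[0,0,0,0.008,-0.005,-0.02,0.02],[0,0,0,0,0,-0.015,0.02],[0,0,0,0,0,0,0.02],[0,0,0,0,0,0,0.02]]'
python3 - <<'E'
from h import *
plan([.4734,.3906],.0045,-12.3); p=arm.sense()["tool_pos"];print(clampxy(p[None]))
m=sidebar(.08)
E
```

```text
clock: 12.43
tool_pos: [0.4746, 0.389, 0.0028]
eef_rot: [-2.337, -2.099, -0.001]
wrist_force: [0.0, 0.8, -0.2]
width: 0.317
grip_force: 60.0
clock: 12.85
tool_pos: [0.4668, 0.4056, 0.0581]
eef_rot: [2.338, 2.098, 0.002]
wrist_force: [0.2, -0.3, -0.5]
width: 0.319
grip_force: 60.0
t 12.85 pos [0.4668 0.4056 0.0581] yhead -6.18 az 0.1068 shift cur [-0.0143  0.0081  0.0536] shift after turn [0.0133 0.0097 0.0536] F [ 0.2 -0.3 -0.5] q [-0.54  0.77 -0.35  1.67  0.36  0.76 -1.17] tilt [0.001 0.001]
[[-0.19628108 -0.06962059]]
186 .....................########.........................
187 ......................#######.........................
188 ......................#######.........................
189 .....................########.........................
190 .....................########..........##.............
191 .....................########.........####............
192 .....................########........#####............
193 .....................########........######...........
194 .....................########.......#######...........
195 .....................########.......###
[... 1203 characters left out ...]
.............................................#.....
217 ................................................#.....
218 ...................................................#..
219 ......................................................
220 ......................................................
221 .........#............................................
222 #####.######.......................................#..
223 .####..###.#..........................................
224 #......##.##..........................................
225 .......#..##..........................................
226 .......#..##..........................................
227 ........#.##..........................................
```

```bash
python3 - <<'E'
from h import *
g=arm.sense()["tool_pos"]
for z in(.06,.07,.077,.084,.09):
    W=onz("side",[(232.5,203)],z);print(z,np.linalg.norm(W[0,:2]-g[:2]).round(4),clampxy(W).round(4))
plan(O-.138*X,.05,-12.3)
E
```

```text
0.06 0.0885 [[-0.1072 -0.0605]]
0.07 0.1032 [[-0.0927 -0.0584]]
0.077 0.1135 [[-0.0825 -0.057 ]]
0.084 0.1237 [[-0.0723 -0.0555]]
0.09 0.1326 [[-0.0636 -0.0543]]
t 12.9 pos [0.4664 0.4046 0.0571] yhead -6.21 az 0.1064 shift cur [-0.0643  0.0633  0.0071] shift after turn [0.0572 0.0698 0.0071] F [-0.2 -1.  -0.9] q [-0.54  0.77 -0.35  1.68  0.36  0.76 -1.17] tilt [-0.    -0.001]
```

```bash
python3 -m jog '[[0,0,0.106,0,0,0,0.02],[0,0,0,-0.014,0.0175,0,0.02],[0,0,0,-0.014,0.0175,0,0.02],[0,0,0,-0.014,0.0175,0,0.02],[0,0,0,-0.015,0.0175,0,0.02],[0,0,0,0,0,0,0.02],[0,0,0,0,0,0,0.02],[0,0,0,0,0,0,0.02]]'; python3 - <<'E'
from h import *
plan(O-.138*X,.0388,-12.3);print(clampxy(arm.sense()["tool_pos"][None]))
m=sidebar(.08,c0=222)
E
```

```text
clock: 13.57
tool_pos: [0.5166, 0.3368, 0.0551]
eef_rot: [-2.443, -1.961, 0.013]
wrist_force: [-7.7, 4.4, -0.1]
width: 0.342
grip_force: 60.9
t 13.57 pos [0.5166 0.3368 0.0551] yhead -12.49 az -0.0033 shift cur [-0.0017  0.0065  0.0162] shift after turn [0.0017 0.0063 0.0163] F [-7.7  4.4 -0.1] q [-0.41  0.78 -0.34  1.67  0.33  0.76 -1.12] tilt [-0.012  0.002]
[[-0.13969368 -0.00632947]]
186 ........................................
187 ...........................####.........
188 ..........................######........
189 .........................#######........
190 .........................#######........
191 ........................########........
192 .......................#########........
193 .......................#########........
194 ......................##########........
195 ......................##########........
196 .....................###########........
197 ....................#########.##........
198 ...................##########...........
199 ..................############..........
200 .................############...........
201 ................#############.
[... 480 characters left out ...]
#####.............##.....
213 .............#.#.#.#..............#.....
214 ................#.#..............##.....
215 ...............#..................##....
216 ........................................
217 ........................................
218 ........................................
219 ........................................
220 ......................................#.
221 ........................................
222 ........................................
223 ........................................
224 ........................................
225 ........................................
226 ........................................
227 ........................................
```

```bash
python3 - <<'E'
from h import *
for z in(.06,.075,.085):
    print(z,"L edge",clampxy(onz("side",[(246.5,189),(231.5,210)],z)).round(4).tolist(),"R edge/endR",clampxy(onz("side",[(250,201),(242,207),(242,212.5)],z)).round(4).tolist(),"L end",clampxy(onz("side",[(231.5,211.5)],z)).round(4).tolist())
im=cv2.imread("pics/side0.png"); h=cv2.cvtColor(arm.get_image("side"),cv2.COLOR_BGR2HSV)
for r in range(198,226): print(r,h[r,230:258,2].tolist())
E
```

```text
0.06 L edge [[-0.2015, -0.0196], [-0.0654, -0.059]] R edge/endR [[-0.1234, -0.0008], [-0.0852, -0.0253], [-0.0534, -0.0223]] L end [[-0.0569, -0.0579]]
0.075 L edge [[-0.1776, -0.0174], [-0.0445, -0.0559]] R edge/endR [[-0.1012, 0.001], [-0.0639, -0.023], [-0.0328, -0.0201]] L end [[-0.0361, -0.0549]]
0.085 L edge [[-0.1617, -0.0159], [-0.0306, -0.0539]] R edge/endR [[-0.0864, 0.0021], [-0.0497, -0.0215], [-0.019, -0.0186]] L end [[-0.0223, -0.0529]]
198 [143, 140, 139, 143, 136, 139, 138, 141, 133, 134, 124, 112, 103, 94, 89, 91, 92, 99, 100, 94, 78, 74, 95, 104, 108, 128, 139, 138]
199 [142, 142, 138, 139, 140, 136, 141, 142, 134, 127, 111, 102, 102, 97, 89, 88, 95, 99, 102, 97, 83, 80, 104, 115, 112, 128, 137, 139]
200 [142, 141, 140, 140, 142, 142, 139, 138, 128, 112, 103, 100, 100, 98, 89, 90, 97, 102, 102, 96, 85, 94, 120, 126, 118, 129, 139, 141]
201 [142, 140, 142, 144, 143, 140, 142, 141, 128, 111, 99, 101, 104, 98, 89, 91, 95, 99, 95, 93, 85, 103, 121, 130, 124, 122, 131, 132]
202 [141, 141, 142, 142, 140, 143, 147, 152, 144, 126, 107, 101, 103, 95, 86, 85, 89, 94, 95, 89, 
[... 2285 characters left out ...]
 111, 118, 114, 111, 110, 107, 97, 82, 77, 83, 81, 82, 82, 82, 81, 80, 78, 76, 90, 135, 151, 123, 83, 76]
221 [133, 100, 67, 56, 68, 80, 75, 70, 68, 79, 86, 81, 74, 82, 84, 84, 82, 79, 81, 84, 80, 75, 89, 119, 129, 111, 78, 74]
222 [126, 87, 36, 25, 31, 47, 36, 29, 33, 63, 87, 83, 79, 82, 80, 83, 84, 84, 83, 82, 77, 71, 76, 85, 100, 87, 72, 79]
223 [118, 72, 28, 14, 17, 25, 30, 17, 32, 61, 90, 84, 77, 78, 82, 81, 79, 81, 80, 86, 79, 72, 69, 79, 89, 80, 75, 83]
224 [110, 66, 24, 15, 22, 34, 34, 40, 31, 58, 85, 84, 80, 75, 80, 75, 82, 81, 77, 76, 82, 70, 74, 83, 90, 83, 81, 81]
225 [103, 54, 23, 18, 31, 42, 44, 41, 34, 48, 72, 76, 74, 74, 77, 80, 79, 78, 79, 78, 75, 73, 72, 90, 96, 83, 76, 75]
```

```bash
python3 - <<'E'
from h import *
for i in range(3):
    s=arm.sense();F=s["wrist_force"];T=s["wrist_torque"];print(F.round(2),T.round(3),s["tau"].round(1))
    arm.get_image("top")
print("lever",T[2]/np.hypot(F[0],F[1]))
# line of action in clamp coords: points r with r x F = Tz
f=np.array([F[:2]@X,F[:2]@Y]); n2=f@f; r0=T[2]*np.array([-f[1],f[0]])/n2*1
g=clampxy(s["tool_pos"][None])[0]
rr=np.array([-f[1],f[0]])*0
# solve rx*fy-ry*fx=Tz , minimal norm r = Tz*(fy,-fx)/|f|^2
rr=T[2]*np.array([f[1],-f[0]])/n2
print("grip",g,"closest pt on line",g+rr,"dir",f/np.sqrt(n2)); print("h from Mx,My", T[0]/-F[1],T[1]/F[0])
E
```

```text
[-7.33  4.5  -0.71] [ 0.863  1.271 -1.151] [  3.7 -48.2  -0.6 -14.1   2.3  -0.3   1.1]
[-7.69  4.07 -0.41] [ 0.817  1.282 -1.101] [  3.6 -48.2  -0.6 -14.1   2.3  -0.3   1.1]
[-7.01  4.53 -0.8 ] [ 0.791  1.294 -1.084] [  3.6 -48.2  -0.6 -14.1   2.3  -0.3   1.1]
lever -0.12983785136568718
grip [-0.13969942 -0.00636534] closest pt on line [-0.01814791 -0.05202514] dir [-0.35164993 -0.93613157]
h from Mx,My -0.1744966440838917 -0.18452975167957883
```

```bash
python3 -m jog '[[0,0,0,0.002,-0.014,0,0.02],[0,0,0,0,0,0,0.02],[0,0,0,0,0,0.008,0.02],[0,0,0,0,0,0.006,0.02],[0,0,0,0,0,0,0.02],[0,0,0,0,0,0,0.02]]'; python3 - <<'E'
from h import *
plan(O-.0895*X+.004*Y,.0428,-12.3);print(clampxy(arm.sense()["tool_pos"][None]),arm.sense()["wrist_torque"].round(2))
m=sidebar(.08,c0=222)
E
```

```text
clock: 14.32
tool_pos: [0.5099, 0.3387, 0.0425]
eef_rot: [2.447, 1.969, -0.003]
wrist_force: [-0.2, -0.3, -0.4]
width: 0.338
grip_force: 55.7
t 14.32 pos [0.5099 0.3387 0.0425] yhead -12.33 az -0.0006 shift cur [-0.0505  0.0173 -0.0002] shift after turn [ 0.0506  0.0172 -0.0003] F [-0.2 -0.3 -0.4] q [-0.43  0.79 -0.32  1.7   0.35  0.72 -1.14] tilt [-0.001 -0.002]
[[-0.14003887 -0.01323319]] [-0.01 -0.06 -0.01]
186 ........................................
187 ........................................
188 ........................................
189 ........................................
190 .........................####...........
191 ........................######..........
192 .......................#######..........
193 ......................########..........
194 ......................########..........
195 ......................#######...........
196 .....................########...........
197 .....................########...........
198 ....................#########...........
199 ....................#########...........
200 ...................##########...........
201 .......
[... 503 characters left out ...]
#####.............#......
213 ..........##########.............##.....
214 ..........##########.............##.....
215 ...........#########.............#......
216 .............######...............#.....
217 ..................#...............#.....
218 ............##..#.#................#.#..
219 ...........#####........................
220 .................#..................#...
221 ........................................
222 ........................................
223 ........................................
224 .....................................#..
225 ........................................
226 ........................................
227 ........................................
```

```bash
python3 -m jog '[[0,0,0,0,0.006,0,0.02],[0,0,0,0,0.006,0,0.02],[0,0,0,0,0,0,0.02]]'; python3 - <<'E'
from h import *
L=clampxy(onz("side",[(244.5,191),(231.5,213),(231.8,215.5),(241.5,216.5)],.062));print(L.round(4).tolist())
s=arm.sense();print(s["wrist_force"].round(1),s["wrist_torque"].round(2),clampxy(s["tool_pos"][None]))
E
```

```text
clock: 14.62
tool_pos: [0.5175, 0.3377, 0.0429]
eef_rot: [-2.448, -1.959, 0.011]
wrist_force: [-9.5, 2.8, 0.1]
width: 0.339
grip_force: 61.7
[[-0.1842, -0.0254], [-0.0456, -0.0565], [-0.0318, -0.0539], [-0.0284, -0.0216]]
[-9.5  2.8  0.1] [ 0.26  1.55 -1.26] [[-0.14076183 -0.00563977]]
```

Numbers reconcile: the gauge housing hid the bar's tip from the side camera. So when I laid the bar down, its tip was on the housing, and it was regrasped pitched up. I'll back out, lay it flat on clear table nearer the robot, and regrasp.

```bash
python3 -m jog '[[0,0,0,0,-0.02,0,0.02],[0,0,0,0.005,-0.02,-0.02,0.02],[0,0,0,0.005,-0.02,-0.02,0.02],[0,0,0,0.014,-0.02,0,0.02],[0,0,0,0.03,-0.012,0,0.02],[0,0,0,0.03,0,0,0.02],[0,0,-0.1,0,0,0,0.02],[0,0,-0.1,0,0,0,0.02],[0,0,-0.1,0,0,0,0.02],[0,0,-0.1,0,0,0,0.02],[0,0,-0.09,0,0,0,0.02],[0,0,0,0,0,0,0.02]]'; python3 - <<'E'
from h import *
plan([.445,.44],.03,15.7)
h=cv2.cvtColor(arm.get_image("top"),cv2.COLOR_BGR2HSV);m=cv2.inRange(h,(9,120,75),(18,255,255))
for r in range(190,245,1): print(r,"".join("#" if m[r,c] else "." for c in range(165,270)))
E
```

```text
clock: 15.62
tool_pos: [0.4506, 0.4387, 0.0839]
eef_rot: [1.894, 2.506, 0.002]
wrist_force: [0.2, 0.9, -0.8]
width: 0.334
grip_force: 55.7
t 15.62 pos [0.4506 0.4387 0.0839] yhead 15.84 az 0.0025 shift cur [ 0.0028 -0.0051  0.0539] shift after turn [-0.0028 -0.005   0.0539] F [ 0.2  0.9 -0.8] q [-0.54  0.77 -0.46  1.62  0.43  0.85 -0.9 ] tilt [0.001 0.001]
190 .........................................................................................................
191 ..................#......................................................................................
192 ....................#....................................................................................
193 ........................#................................................................................
194 ............................#............................................................................
195 ...............................#.........................................................................
196 ...................................#.........................................
[... 4608 characters left out ...]
........................................
239 ..........#.........................................#.......#............................................
240 ...###......................................................#...........................................#
241 ...#........................................................#............................................
242 ##.#.....................................................................................................
243 ####.....................................................................................................
244 #####....................................................................................................
```

```bash
python3 -m jog '[[0,0,0,0.002,-0.003,0.025,0.02],[0,0,0,0,0,0.025,0.02],[0,0,0,0,0,0,0.02],[0,0,0,0,0,0,0.02]]'; python3 - <<'E'
from h import *
m=sidebar(.08,c0=205,c1=256)
for n in(-.147,): print(proj("side",[[.445,.44-.147,.05],[.443,.256,.034],[.482,.308,.012],[.445,.44,.05]]).round(1).tolist())
E
```

```text
clock: 16.0
tool_pos: [0.4456, 0.4392, 0.0329]
eef_rot: [1.897, 2.504, -0.004]
wrist_force: [0.4, -0.0, -0.8]
width: 0.334
grip_force: 56.1
186 ...................########........................
187 ...................########........................
188 ...................#########.......................
189 ...................##########......................
190 ...................###########............##.......
191 ....................##########..........#####......
192 ....................###########.........#####......
193 .....................###########.......#######.....
194 ......................##########.......#######.....
195 ......................###########.......######.....
196 ......................###########......#######.....
197 ......................############......######.....
198 .......................############....#######.....
199 ........................############...#######.....
200 .........................###########....######.....
201 .........................###########....#####......
202 .........................##########.....#####......
203 ....
[... 756 characters left out ...]
...................
217 ...................................................
218 ...................................................
219 ...................................................
220 ...................................................
221 ...........#.......................................
222 .########.####.....................................
223 ########..#..##....................................
224 ####.......#..#....................................
225 ..........#..##....................................
226 .............##....................................
227 ..........##.##....................................
[[229.9, 209.6], [230.5, 219.8], [240.3, 215.0], [226.3, 187.2]]
```

```bash
python3 - <<'E'
from h import *
g=arm.sense()["tool_pos"]
for z in(.045,.052,.06,.07,.08): 
    W=onz("side",[(230.5,203),(240.5,202),(223.5,187),(229,200)],z);t=(W[0]+W[1])/2;print(z,W[:,:2].round(3).tolist(),"tip",t[:2].round(3),"ext",np.linalg.norm(t-g).round(3),"edge heading",np.degrees(np.arctan2(*(W[3]-W[2])[[1,0]])).round(1))
E
```

```text
0.045 [[0.451, 0.34], [0.487, 0.341], [0.435, 0.452], [0.448, 0.36]] tip [0.469 0.34 ] ext 0.103 edge heading -82.1
0.052 [[0.451, 0.329], [0.486, 0.33], [0.434, 0.44], [0.447, 0.349]] tip [0.468 0.33 ] ext 0.114 edge heading -82.1
0.06 [[0.45, 0.318], [0.485, 0.319], [0.434, 0.427], [0.446, 0.337]] tip [0.467 0.318] ext 0.127 edge heading -82.1
0.07 [[0.449, 0.303], [0.483, 0.304], [0.433, 0.411], [0.445, 0.322]] tip [0.466 0.303] ext 0.143 edge heading -82.1
0.08 [[0.448, 0.288], [0.482, 0.289], [0.432, 0.395], [0.445, 0.307]] tip [0.465 0.289] ext 0.159 edge heading -82.1
```

```bash
python3 -m jog '[[0,0,0.105,0,0,0,0.02],[0,0,0.105,0,0,0,0.02],[0,0,0,0,0,0.015,0.02],[0,0,0,0,0,0.006,0.02],[0,0,0,0,0,0,0.02]]'; python3 -m jog '[[0,0,0,0,0,0,0.055],[0,0,0,0,0,0,0.055],[0,0,0,0,0,0,0.055],[0,0,0,0,0,0,0.055],[0,0,0,0,0,0,0.055]]';python3 - <<'E'
from h import *
m=sidebar(.08,c0=205,c1=256);edges(m,.022,196,208,222,241)
plan([.445,.44],.002,0)
E
```

```text
clock: 16.47
tool_pos: [0.4457, 0.4398, 0.0127]
eef_rot: [2.147, 2.293, -0.001]
wrist_force: [-0.4, -0.2, -1.4]
width: 0.334
grip_force: 56.1
clock: 16.88
tool_pos: [0.4459, 0.4403, 0.0132]
eef_rot: [-2.147, -2.293, -0.001]
wrist_force: [-0.5, -0.2, -0.4]
width: 0.585
grip_force: 0.0
186 ...................######..........................
187 ..................########.........................
188 .................#########.........................
189 ..................########.........................
190 ..................#########..............###.......
191 ..................#########.............#####......
192 ..................#########.............######.....
193 ..................#########............######......
194 ..................#########............#######.....
195 ...................#########...........#######.....
196 ...................#########...........#######.....
197 ...................#########...........#######.....
198 ...................#########............######.....
199 ...................#########...........#######.....
200 ...................########
[... 1164 characters left out ...]
...........#........................
222 .########.####.........#...........................
223 ########...#.##....................................
224 ####........###....................................
225 .............##....................................
226 ..........#.###....................................
227 ..........#...#....................................
L yaw 13.89 y at x=-.10: -0.0825 xrange [-0.207  -0.1355]
R yaw 12.34 y at x=-.10: -0.0505 xrange [-0.2091 -0.1375]
t 16.93 pos [0.4458 0.4402 0.013 ] yhead 3.78 az 0.066 shift cur [-0.0002 -0.0009  0.011 ] shift after turn [ 0.0002 -0.0008  0.011 ] F [-0.5  0.   0.2] q [-0.6   0.85 -0.36  1.67  0.42  0.7  -1.11] tilt [0. 0.]
```

```bash
python3 - <<'E'
from h import *
W=onz("side",[(231.7,219),(226.8,190)],.022);print(W.round(4).tolist(),clampxy(W).round(4).tolist())
print("housing front top edge px",proj("side",[np.r_[O-.045*X+b*Y,.034] for b in(-.061,-.033)]).round(1).tolist())
h=cv2.cvtColor(arm.get_image("side"),cv2.COLOR_BGR2HSV)
for r in range(210,232,1): print(r,[tuple(int(v) for v in h[r,c]) for c in(229,232,235)])
E
```

```text
[[0.4486, 0.2758, 0.022], [0.4477, 0.4648, 0.022]] [[-0.0656, -0.0597], [-0.25, -0.1009]]
housing front top edge px [[230.5, 219.8], [238.8, 220.1]]
210 [(12, 180, 116), (13, 198, 112), (14, 123, 95)]
211 [(13, 190, 114), (13, 194, 113), (14, 144, 87)]
212 [(13, 189, 112), (13, 198, 112), (12, 151, 93)]
213 [(13, 197, 115), (13, 189, 116), (13, 164, 106)]
214 [(12, 186, 115), (13, 188, 114), (12, 159, 112)]
215 [(13, 186, 115), (13, 199, 118), (12, 162, 110)]
216 [(12, 185, 117), (13, 185, 123), (12, 165, 111)]
217 [(12, 171, 118), (14, 182, 123), (14, 169, 119)]
218 [(15, 171, 122), (15, 166, 134), (16, 156, 139)]
219 [(16, 161, 130), (15, 148, 136), (16, 146, 141)]
220 [(17, 148, 138), (16, 152, 109), (15, 113, 120)]
221 [(17, 136, 129), (15, 137, 67), (17, 78, 82)]
222 [(18, 122, 107), (9, 73, 35), (15, 75, 41)]
223 [(19, 95, 91), (163, 89, 20), (120, 10, 26)]
224 [(18, 83, 83), (170, 38, 20), (150, 13, 19)]
225 [(18, 84, 82), (171, 89, 20), (80, 43, 18)]
226 [(20, 85, 81), (144, 58, 22), (174, 41, 31)]
227 [(18, 88, 81), (18, 36, 35), (19, 44, 46)]
228 [(20, 86, 80), (15, 17, 30), (5, 35, 44)]
229 [(15, 84, 79), (174, 46, 28), (160, 32, 24)]
230 [(19, 83, 77), (130, 43, 18), (15, 26, 20)]
231 [(17, 84, 82), (0, 64, 16), (138, 58, 22)]
```

```bash
python3 -m jog '[[0,0,0.052,0,0,0,0.055],[0,0,0,-0.022,0.001,0,0.055],[0,0,0,-0.022,0.001,0,0.055],[0,0,0,0,0,0.0105,0.055],[0,0,0,0,0,0,0.055],[0,0,0,0,0,0,0.02],[0,0,0,0,0,0,0.02],[0,0,0,0,0,0,0.02],[0,0,0,0,0,0,0.02],[0,0,0,0,0,0,0.02],[0,0,0,0,0,0,0.02]]' 60; python3 - <<'E'
from h import *
plan([.4472,.396],.0025,.8)
m=sidebar(.08,c0=205,c1=256)
E
```

```text
clock: 17.9
tool_pos: [0.4482, 0.397, 0.0025]
eef_rot: [-2.205, -2.237, -0.002]
wrist_force: [-0.2, -0.5, -0.0]
width: 0.311
grip_force: 60.0
t 17.9 pos [0.4482 0.397  0.0025] yhead 0.84 az 0.0006 shift cur [-0.001 -0.001 -0.   ] shift after turn [ 0.001 -0.001 -0.   ] F [-0.2 -0.5 -0. ] q [-0.56  0.83 -0.34  1.76  0.43  0.62 -1.13] tilt [0.    0.001]
186 ....................######.........................
187 ...................#######.........................
188 ...................#######.........................
189 ...................########........................
190 ....................#######...............##.......
191 ....................#######.............#####......
192 ....................########............#####......
193 ....................########...........#######.....
194 ....................########...........#######.....
195 ....................########...........#######.....
196 ....................########............######.....
197 ....................########...........#######.....
198 ....................########...........#######.....
199 ..............
[... 905 characters left out ...]
#########...................
216 .......................#########...................
217 .......................#########...................
218 .......................##########..................
219 .......................########....................
220 .......................#.#######...................
221 .......................##..........................
222 .##.#####.#####....................................
223 ########..##.##....................................
224 .#.#........#.#....................................
225 ..........#..##....................................
226 ..........#..##....................................
227 ..........##.##....................................
```

```bash
python3 -m jog '[[0,0,0,0.008,0,-0.02,0.02],[0,0,0,0.008,0,-0.02,0.02],[0,0,0,0,0,-0.013,0.02],[0,0,0.076,0,0,0,0.02],[0,0,0.076,0,0,0,0.02],[0,0,0.077,0,0,0,0.02],[0,0,0,0,0,0,0.02],[0,0,0,0,0,0,0.02]]'; python3 - <<'E'
from h import *
g=arm.sense()["tool_pos"];print(g,clampxy(g[None]))
plan(O-.133*X,.0545,-12.3)
m=sidebar(.08,c0=205,c1=256)
for r in(200,203,206,209):
  c=np.nonzero(m[r-4,210:242])[0]; W=onz("side",[((c[0]+c[-1])/2+210,r)],g[2]-.0025+.022);print(r,np.linalg.norm(W[0,:2]-g[:2]).round(4),clampxy(W).round(4))
E
```

```text
clock: 18.62
tool_pos: [0.4479, 0.412, 0.0551]
eef_rot: [2.444, 1.973, -0.001]
wrist_force: [0.1, -0.1, -0.5]
width: 0.321
grip_force: 60.0
[0.44794209 0.41196239 0.05509193] [[-0.19846692 -0.08938256]]
t 18.62 pos [0.4479 0.412  0.0551] yhead -12.19 az 0.0019 shift cur [-0.0656  0.0893  0.0006] shift after turn [0.0655 0.0894 0.0006] F [ 0.1 -0.1 -0.5] q [-0.59  0.76 -0.31  1.7   0.33  0.73 -1.28] tilt [-0.    -0.001]
186 ...................########........................
187 ...................########........................
188 ...................########........................
189 ...................########........................
190 ..................#########...............##.......
191 ..................#########.............#####......
192 ..................#########.............#####......
193 .................#########.............#######.....
194 .................#########..............######.....
195 .................#########.............#######.....
196 .................#########.............#######.....
197 ................##########.............#######.....
198 .
[... 1097 characters left out ...]
.................
218 ...................................................
219 ...................................................
220 ...................................................
221 ............#......................................
222 .########.#.##.....................................
223 #########.#####....................................
224 ###.......##.##....................................
225 ..........##.##....................................
226 ..........#..##....................................
227 ..........#..##....................................
200 0.096 [[-0.1028 -0.082 ]]
203 0.1143 [[-0.0844 -0.0829]]
206 0.1321 [[-0.0666 -0.0822]]
209 0.1495 [[-0.0491 -0.0832]]
```

```bash
python3 -m jog '[[0,0,0,-0.0125,0.0179,0,0.02],[0,0,0,-0.0125,0.0179,0,0.02],[0,0,0,-0.0125,0.0179,0,0.02],[0,0,0,-0.0125,0.0179,0,0.02],[0,0,0,-0.0125,0.0179,0,0.02],[0,0,0,0,0,0,0.02],[0,0,0,0,0,0,0.02]]'; python3 - <<'E'
from h import *
s=arm.sense();g=s["tool_pos"];print(g,clampxy(g[None]),s["wrist_torque"].round(2))
plan(O-.1335*X,.0385,-12.3)
m=sidebar(.08,c0=225,c1=260)
E
```

```text
clock: 19.25
tool_pos: [0.5234, 0.3301, 0.0548]
eef_rot: [2.449, 1.966, -0.001]
wrist_force: [-0.7, 0.8, -1.2]
width: 0.321
grip_force: 60.0
[0.52338582 0.33006024 0.05481816] [[-0.13451803  0.00177112]] [ 0.01 -0.07  0.03]
t 19.25 pos [0.5234 0.3301 0.0548] yhead -12.48 az -0.0031 shift cur [-0.001  -0.0018  0.0163] shift after turn [ 0.001  -0.0018  0.0163] F [-0.7  0.8 -1.2] q [-0.4   0.78 -0.33  1.67  0.34  0.75 -1.11] tilt [ 0.    -0.001]
186 .......................########....
187 .......................########....
188 .......................########....
189 .......................########....
190 .......................########....
191 ......................#########....
192 ....................###########....
193 ....................###########....
194 ....................###########....
195 ....................###########....
196 ....................###########....
197 ....................###########....
198 ....................###########....
199 ....................###########....
200 ....................###########....
201 ....................###########....
202 ........
[... 327 characters left out ...]
..............#.....
211 .............................###...
212 ...................................
213 ...............................#...
214 ..............................##...
215 ..............................#....
216 ............................#......
217 ............................#..#...
218 ................................#..
219 ..................................#
220 .................................#.
221 .................................#.
222 ...................................
223 ...................................
224 ...................................
225 ...................................
226 ...................................
227 ...................................
```

```bash
python3 -m jog '[[0,0,0,0,-0.002,0.008,0.02],[0,0,0,0,0,0.008,0.02],[0,0,0,0,0,0,0.02]]';python3 -m jog '[[0,0,0,-0.008,0,0,0.02],[0,0,0,-0.008,0,0,0.02],[0,0,0,-0.008,0,0,0.02],[0,0,0,-0.006,0,0,0.02],[0,0,0,0,0,0,0.02],[0,0,0,0,0,0,0.02]]'; python3 - <<'E'
from h import *
s=arm.sense();g=s["tool_pos"];print(clampxy(g[None]),s["wrist_torque"].round(2))
plan(O-.09*X,.0365,-12.3)
E
```

```text
clock: 19.55
tool_pos: [0.5177, 0.3328, 0.0371]
eef_rot: [-2.443, -1.973, 0.007]
wrist_force: [-1.3, -0.4, -0.7]
width: 0.316
grip_force: 60.0
clock: 20.05
tool_pos: [0.5142, 0.3024, 0.0395]
eef_rot: [2.448, 1.969, 0.001]
wrist_force: [-0.5, 0.8, -0.5]
width: 0.316
grip_force: 60.0
[[-0.10550489 -0.00128368]] [-0.04 -0.05 -0.03]
t 20.05 pos [0.5142 0.3024 0.0395] yhead -12.39 az -0.0015 shift cur [-0.0155  0.0013  0.003 ] shift after turn [0.0155 0.0013 0.003 ] F [-0.5  0.8 -0.5] q [-0.37  0.77 -0.32  1.75  0.36  0.68 -1.11] tilt [0.001 0.   ]
```

```bash
python3 -m jog '[[0,0,0,-0.004,0.001,0.002,0.02],[0,0,0,-0.004,0,0,0.02],[0,0,0,0,0,0,0.02]]';python3 -m jog '[[0,0,0,-0.002,0,0,0.02],[0,0,0,0,0,0,0.02]]';python3 -m jog '[[0,0,0,-0.002,0,0,0.02],[0,0,0,0,0,0,0.02]]';python3 -m jog '[[0,0,0,-0.002,0,0,0.02],[0,0,0,0,0,0,0.02]]'; python3 - <<'E'
from h import *
s=arm.sense();g=s["tool_pos"];print(clampxy(g[None]),s["wrist_force"].round(2))
E
```

```text
clock: 20.3
tool_pos: [0.513, 0.2938, 0.0369]
eef_rot: [2.447, 1.969, -0.002]
wrist_force: [0.2, -1.8, -1.1]
width: 0.316
grip_force: 60.0
clock: 20.47
tool_pos: [0.5126, 0.2928, 0.0371]
eef_rot: [2.447, 1.97, -0.0]
wrist_force: [0.0, -0.4, -1.6]
width: 0.316
grip_force: 60.0
clock: 20.63
tool_pos: [0.5122, 0.2909, 0.0372]
eef_rot: [2.447, 1.97, -0.0]
wrist_force: [-0.7, -0.7, -1.2]
width: 0.321
grip_force: 60.0
clock: 20.8
tool_pos: [0.5118, 0.2888, 0.0372]
eef_rot: [2.447, 1.97, -0.001]
wrist_force: [0.4, 0.4, -1.4]
width: 0.317
grip_force: 60.0
[[-0.09173919 -0.00077648]] [ 0.44  0.44 -1.41]
```

```bash
for i in 1 ; do python3 -m jog '[[0,0,0,-0.002,0,0,0.02],[0,0,0,0,0,0,0.02]]';python3 -m jog '[[0,0,0,-0.002,0,0,0.02],[0,0,0,0,0,0,0.02]]';python3 -m jog '[[0,0,0,-0.002,0,0,0.02],[0,0,0,0,0,0,0.02]]'; done | grep -E "tool_pos|force"; python3 - <<'E'
from h import *
s=arm.sense();g=s["tool_pos"];print(clampxy(g[None]),s["wrist_force"].round(2))
E
```

```text
tool_pos: [0.5114, 0.2868, 0.0372]
wrist_force: [-0.4, -0.2, -0.3]
grip_force: 60.0
tool_pos: [0.511, 0.2848, 0.0372]
wrist_force: [0.8, 0.5, -0.8]
grip_force: 60.0
tool_pos: [0.5105, 0.2828, 0.0372]
wrist_force: [-0.2, -0.8, -1.4]
grip_force: 60.0
[[-0.08564227 -0.00075219]] [-0.25 -0.78 -1.45]
```

```bash
(python3 -m jog '[[0,0,0,-0.002,0,0,0.02],[0,0,0,0,0,0,0.02]]';python3 -m jog '[[0,0,0,-0.002,0,0,0.02],[0,0,0,0,0,0,0.02]]') | grep -E "tool_pos|force"; python3 - <<'E'
from h import *
s=arm.sense();g=s["tool_pos"];print(clampxy(g[None]),s["wrist_force"].round(2),s["wrist_torque"].round(2))
E
```

```text
tool_pos: [0.5101, 0.2809, 0.0372]
wrist_force: [-0.2, 0.2, -0.2]
grip_force: 60.0
tool_pos: [0.5097, 0.2789, 0.0372]
wrist_force: [-0.2, -1.0, -1.8]
grip_force: 60.0
[[-0.08164048 -0.000748  ]] [-0.21 -1.01 -1.76] [-0.09 -0.06  0.  ]
```

```bash
(python3 -m jog '[[0,0,0,-0.002,0,0,0.02],[0,0,0,0,0,0,0.02]]';python3 -m jog '[[0,0,0,-0.002,0,0,0.02],[0,0,0,0,0,0,0.02]]') | grep -E "tool_pos|wrist_force"; python3 - <<'E'
from h import *
s=arm.sense();g=s["tool_pos"];print(clampxy(g[None]),s["wrist_force"].round(2),s["wrist_torque"].round(2))
t=arm.get_image("top");h=cv2.cvtColor(t,cv2.COLOR_BGR2HSV);m=cv2.inRange(h,(9,120,75),(18,255,255))
for r in range(175,215): print(r,"".join("#" if m[r,c] else "." for c in range(195,305)))
E
```

```text
tool_pos: [0.5092, 0.277, 0.0372]
wrist_force: [-0.8, -0.3, -0.7]
tool_pos: [0.5089, 0.2757, 0.0373]
wrist_force: [0.8, 0.2, -0.7]
[[-0.0782995  -0.00078714]] [ 0.83  0.19 -0.75] [ 0.08 -0.09 -0.03]
175 .....................#..................................................................................#.....
176 ...........................................................................................................#..
177 ..............................................................................................................
178 ..............................................................................................................
179 ..............................................................................................................
180 ....................#.........................................................................................
181 .......................#......................................................................................
182 ............................................................................................
[... 2998 characters left out ...]
..........
209 ...............................................................#..............................................
210 ...............................................................####...........................................
211 .....................................#........................................................................
212 ..............................................................................................................
213 ..............................................................................................................
214 ..............................................................................................................
```

```bash
python3 - <<'E'
from h import *
W=onz("top",[(214.3,192),(213.6,201.5),(214.,197)],.0568);print(clampxy(W).round(4).tolist())
E
python3 -m jog '[[0,0,0,-0.002,0,0,0.02],[0,0,0,0,0,0,0.02],[0,0,0,0,0,0,0.02]]'
```

```text
[[-0.172, 0.0086], [-0.168, -0.0179], [-0.1697, -0.0053]]
clock: 22.27
tool_pos: [0.5088, 0.2756, 0.0377]
eef_rot: [-2.444, -1.971, -0.005]
wrist_force: [1.5, 4.3, -1.7]
width: 0.317
grip_force: 60.0
```

```bash
python3 -m jog '[[0,0,0,0.002,0.001,0.002,0.02],[0,0,0,0,0,0.001,0.02],[0,0,0,0,0,0,0.02]]'; python3 -m jog '[[0,0,0,0,0,0,0.05],[0,0,0,0,0,0,0.05],[0,0,0,0,0,0,0.05],[0,0,0,0,0,0,0.05],[0,0,0,0,0,-0.01,0.05],[0,0,0,0.01,0,-0.04,0.05],[0,0,0,0.03,0,-0.025,0.05],[0,0,0,0.04,-0.005,0,0.05],[0,0,0,0,-0.03,-0.025,0.05],[0,0,0,0,-0.03,-0.025,0.05],[0,0,0,0,-0.03,-0.025,0.05]]'; python3 - <<'E'
from h import *
t=arm.get_image("top");h=cv2.cvtColor(t,cv2.COLOR_BGR2HSV);m=cv2.inRange(h,(9,110,75),(20,255,255))
for r in range(185,215): print(r,"".join("#" if m[r,c] else "." for c in range(205,305)))
E
```

```text
clock: 22.52
tool_pos: [0.51, 0.2754, 0.0345]
eef_rot: [2.447, 1.97, 0.0]
wrist_force: [-0.1, 2.1, 2.3]
width: 0.321
grip_force: 60.0
clock: 23.43
tool_pos: [0.4325, 0.3742, 0.1842]
eef_rot: [-2.446, -1.97, 0.004]
wrist_force: [0.5, 0.3, 0.8]
width: 0.533
grip_force: 0.0
185 ....................................................................................####............
186 ....................................................................................#####...........
187 ....................................................................................######..........
188 ....................................................................................######..........
189 ....................................................................................####............
190 ...#................................................................................###.............
191 ...#..........###...................................................................##..............
192 .............##########..................................................................
[... 1621 characters left out ...]
.............#####################....................................
209 ..............................##................##################..................................
210 .....................................................##############.................................
211 ..........................................................###########....##.........................
212 ...............................................................################.....................
213 .....................................................................##########.....................
214 ..........................................................................#####.....................
```

```bash
cat >> h.py <<'E'
def topbar(z=.054,c0=222,c1=266,lo=245):
    t=arm.get_image("top");h=cv2.cvtColor(t,cv2.COLOR_BGR2HSV).astype(float);s=cv2.GaussianBlur(h[...,1],(1,3),0)
    res={}
    for n,rng in(("up",range(c0,c1)),("low",range(lo,c1))):
        P=[]
        for c in rng:
            col=s[188:216,c]; ex=round(191.5+.2*(c-217)+(0 if n=="up" else 10.5))-188
            g=np.diff(col)*(1 if n=="up" else -1); w=np.clip(g[max(ex-4,0):ex+4],0,None); 
            if w.sum()>20: P.append((c,188+max(ex-4,0)+.5+(w*np.arange(len(w))).sum()/w.sum()))
        C=clampxy(onz("top",P,z)); k=np.polyfit(C[:,0],C[:,1],1); r=np.polyval(k,C[:,0])-C[:,1]; C=C[abs(r)<.003];k=np.polyfit(C[:,0],C[:,1],1)
        print(n,len(C),"yaw",np.degrees(np.arctan(k[0])).round(2),"y at -.17,-.07,0",np.polyval(k,[-.17,-.07,0]).round(4))
E
python3 - <<'E'
from h import *
topbar()
# base/platen reference from first picture, same frame, edge distance recap
W=onz("top",[(216.7,197)],.054);print(clampxy(W))
E
```

```text
up 44 yaw -0.07 y at -.17,-.07,0 [0.0152 0.0151 0.015 ]
low 21 yaw -0.01 y at -.17,-.07,0 [-0.0164 -0.0164 -0.0164]
[[-0.16275004 -0.00340216]]
```

```bash
python3 - <<'E'
from h import *
t=arm.get_image("top");h=cv2.cvtColor(t,cv2.COLOR_BGR2HSV)
for r in(194,196,198): print(r,[tuple(int(v) for v in h[r,c]) for c in range(212,222)])
for x in(-.17,-.163): print(x,proj("top",[np.r_[O+x*X,z] for z in(.054,.032)]).round(1).tolist())
s=arm.sense();print(s["tool_pos"],clampxy(s["tool_pos"][None]))
m=sidebar(.08,c0=225,c1=265)
E
```

```text
194 [(18, 54, 164), (14, 37, 144), (13, 39, 117), (11, 110, 142), (14, 164, 238), (16, 165, 250), (17, 164, 251), (17, 164, 252), (17, 162, 252), (18, 163, 252)]
196 [(18, 42, 186), (16, 30, 161), (12, 50, 132), (12, 145, 185), (14, 173, 235), (15, 172, 245), (15, 171, 246), (16, 170, 247), (16, 170, 247), (16, 170, 248)]
198 [(17, 47, 159), (16, 42, 139), (12, 87, 135), (12, 167, 223), (15, 173, 242), (15, 172, 244), (15, 172, 244), (15, 172, 245), (15, 172, 245), (15, 171, 245)]
-0.17 [[214.4, 195.3], [215.3, 196.7]]
-0.163 [[216.9, 195.8], [217.7, 197.2]]
[0.43218635 0.37635861 0.18729644] [[-0.16032606 -0.09719232]]
186 ........................................
187 ........................................
188 ........................................
189 ........................................
190 ......................#.................
191 ....................#####...............
192 ....................#####...............
193 ....................#####...............
194 ....................######..............
195 ...................############.........
196 ..................
[... 717 characters left out ...]
.........................
213 ..............................##........
214 .............................###........
215 ...............................#........
216 ............................#...........
217 ............................#...........
218 ................................#.......
219 .................................#......
220 ........................................
221 ........................................
222 ..................................#.....
223 ........................................
224 ........................................
225 ........................................
226 ........................................
227 ........................................
```

```bash
python3 - <<'E'
from h import *
t=arm.get_image("top");h=cv2.cvtColor(t,cv2.COLOR_BGR2HSV);m=cv2.inRange(h,(3,110,100),(18,255,255))
k=np.zeros_like(m);k[196:208,287:300]=m[196:208,287:300];M=cv2.moments(k,True);u=(M["m10"]/M["m00"],M["m01"]/M["m00"]);print(u,M["m00"])
for z in(.195,.2,.205):
    W=onz("top",[u],z);print(z,W.round(4),clampxy(W).round(4))
h=cv2.cvtColor(arm.get_image("side"),cv2.COLOR_BGR2HSV);m=cv2.inRange(h,(3,90,60),(14,255,150))
for r in range(186,208): print(r,"".join("#" if m[r,c] else "." for c in range(238,262)))
print(proj("side",[np.r_[O+.04*X+.002*Y,z] for z in(.165,.183,.201)]).round(1).tolist())
plan((O+.04*X+.002*Y),.26,33)
E
```

```text
(293.0169491525424, 201.8135593220339) 59.0
0.195 [[0.4844 0.1614 0.195 ]] [[ 0.0386 -0.0004]]
0.2 [[0.4836 0.1619 0.2   ]] [[ 0.0383 -0.0013]]
0.205 [[0.4828 0.1624 0.205 ]] [[ 0.0379 -0.0022]]
186 ........................
187 ........................
188 ........................
189 ........................
190 .........##.............
191 ........####............
192 .......#####............
193 ......######............
194 .......######...........
195 .......#######..........
196 ......########..........
197 .......#######..........
198 .......#######....#.....
199 .......#######....#.....
200 .......#######..........
201 ......#######....#......
202 .......#######...#......
203 ........#########.#.....
204 ...........######..##...
205 ............####.#......
206 ............#####.#.#...
207 ............#####.......
[[246.5, 202.4], [246.4, 197.3], [246.4, 192.1]]
t 23.73 pos [0.4352 0.3721 0.1837] yhead -12.45 az -0.7932 shift cur [-0.1967  0.0959 -0.0759] shift after turn [ 0.2062 -0.0729 -0.0763] F [-0.9 -0.7 -1.2] q [-0.5   0.56 -0.39  1.69  0.25  0.95 -1.2 ] tilt [ 0.    -0.002]
```

```bash
python3 -m jog '[[0,0,0,0,0,-0.033,0.06],[0,0,0,0,0,-0.033,0.06],[0,0,0,0,0,-0.033,0.06],[0,0,-0.113,0,0,0,0.06],[0,0,-0.113,0,0,0,0.06],[0,0,-0.113,0,0,0,0.06],[0,0,-0.113,0,0,0,0.06],[0,0,-0.113,0,0,0,0.06],[0,0,-0.113,0,0,0,0.06],[0,0,-0.113,0,0,0,0.06],[0,0,0,0,0,0,0.06]]'; python3 - <<'E'
from h import *
plan([.4837,.1611],.24,33)
E
```

```text
clock: 24.65
tool_pos: [0.4355, 0.3719, 0.2816]
eef_rot: [-1.501, -2.759, 0.004]
wrist_force: [-0.2, -0.6, -0.6]
width: 0.649
grip_force: 0.0
t 24.65 pos [0.4355 0.3719 0.2816] yhead 32.92 az -0.0014 shift cur [-0.2031 -0.074   0.0419] shift after turn [ 0.2031 -0.0744  0.0416] F [-0.2 -0.6 -0.6] q [-0.36  0.5  -0.62  1.54  0.3   1.2  -0.46] tilt [-0.002 -0.002]
```

```bash
python3 -m jog '[[0,0,0,-0.034,-0.0124,0,0.06],[0,0,0,-0.034,-0.0124,0,0.06],[0,0,0,-0.034,-0.0124,0,0.06],[0,0,0,-0.034,-0.0124,0,0.06],[0,0,0,-0.034,-0.0124,0,0.06],[0,0,0,-0.034,-0.0124,0,0.06],[0,0,0,0,0,0.035,0.06],[0,0,0,0,0,0,0.06],[0,0,0,0,0,0,0.06]]'; python3 - <<'E'
from h import *
plan([.4837,.1611],.173,33)
h=cv2.cvtColor(arm.get_image("side"),cv2.COLOR_BGR2HSV)
m=cv2.inRange(h,(3,90,60),(14,255,150));d=cv2.inRange(h[...,2],0,60)
for r in range(165,206): print(r,"".join("#" if m[r,c] else ("o" if d[r,c] else ".") for c in range(228,272)))
E
```

```text
clock: 25.4
tool_pos: [0.482, 0.1609, 0.2468]
eef_rot: [-1.502, -2.755, 0.005]
wrist_force: [0.7, 1.1, 1.8]
width: 0.647
grip_force: 0.0
t 25.4 pos [0.482  0.1609 0.2468] yhead 32.8 az -0.0035 shift cur [-0.0008  0.0018  0.0738] shift after turn [0.0007 0.0015 0.0738] F [0.7 1.1 1.8] q [ 0.06  0.42 -0.61  1.77  0.27  1.04 -0.08] tilt [-0.005 -0.001]
165 .........................oo.................
166 .........................oo.................
167 .........................oo.....#...........
168 ........................ooo.................
169 ......................ooooo.................
170 .....................oooooo.................
171 ...............o....ooooooo.................
172 ...............o...oooooooo.................
173 ...............o...oooooooo.................
174 ................o..oooo...o.................
175 ...................oooo.....................
176 ...............o.oooooo.....................
177 ...................oooo.....................
178 ................o...oo......................
179 .................o.ooo......................
180 .........
[... 560 characters left out ...]
..............
192 ................##..##......................
193 ................#######.....................
194 ................#######.....................
195 ................########....................
196 ................########....................
197 ................########....................
198 ................########....................
199 .................#######....................
200 ................#######.....#...............
201 .................######.....................
202 .................#######...#................
203 ..................####.######...............
204 ...................#o.#####..o..............
205 ..................oooo#####..#o.............
```

```bash
python3 -m jog '[[0,0,0,-0.001,0.001,0.03,0.06],[0,0,0,0,0,0.03,0.06],[0,0,0,0,0,0.013,0.06],[0,0,0,0,0,0,0.06]]'; python3 -m jog '[[0,0,0,0,0,0,0.01],[0,0,0,0,0,0,0.01],[0,0,0,0,0,0,0.01],[0,0,0,0,0,0,0.01],[0,0,0,0,0,0,0.01],[0,0,0,0,0,0,0.01],[0,0,0,0,0,0,0.01]]' 30; python3 - <<'E'
from h import *
plan([.4837,.1611],.173,33); print(clampxy(arm.sense()["tool_pos"][None]))
E
```

```text
clock: 25.78
tool_pos: [0.4828, 0.1629, 0.1737]
eef_rot: [-1.494, -2.76, 0.004]
wrist_force: [-0.7, 0.3, -0.1]
width: 0.646
grip_force: 0.0
clock: 26.37
tool_pos: [0.4849, 0.1623, 0.1757]
eef_rot: [1.498, 2.76, 0.003]
wrist_force: [-1.2, -0.4, 0.7]
width: 0.207
grip_force: 30.0
t 26.37 pos [0.4849 0.1623 0.1757] yhead 33.0 az -0.0 shift cur [-0.0003 -0.0017  0.0027] shift after turn [ 0.0003 -0.0017  0.0027] F [-1.2 -0.4  0.7] q [ 0.02  0.51 -0.57  1.87  0.35  0.87 -0.14] tilt [0.002 0.001]
[[ 3.76053779e-02 -6.01199460e-05]]
```

```bash
cat >> h.py <<'E'
def rows(phi0,n=12,st=np.pi/12,yh=33.,r=.04):
    yt=np.radians(yh);tx=np.array([-np.sin(yt),np.cos(yt)]);ty=np.array([np.cos(yt),np.sin(yt)]);p=np.radians(phi0)-st*np.arange(n+1)
    D=np.diff(r*np.c_[np.cos(p),np.sin(p)],axis=0)
    print(" ".join(f"({a*1e3:.1f},{b*1e3:.1f})" for a,b in np.c_[D@tx,D@ty]),"end phi",np.degrees(p[-1]).round(1))
E
python3 - <<'E'
from h import *
rows(-102.3,24)
E
```

```text
(8.3,-6.3) (9.7,-3.9) (10.4,-1.3) (10.3,1.4) (9.6,4.0) (8.3,6.4) (6.3,8.3) (3.9,9.7) (1.3,10.4) (-1.4,10.3) (-4.0,9.6) (-6.4,8.3) (-8.3,6.3) (-9.7,3.9) (-10.4,1.3) (-10.3,-1.4) (-9.6,-4.0) (-8.3,-6.4) (-6.3,-8.3) (-3.9,-9.7) (-1.3,-10.4) (1.4,-10.3) (4.0,-9.6) (6.4,-8.3) end phi -462.3
```

```bash
python3 -m jog '[[0,0,0,0.0083,-0.0063,0.0004,0.01],[0,0,0,0.0097,-0.0039,0.0004,0.01],[0,0,0,0.0104,-0.0013,0.0004,0.01],[0,0,0,0.0103,0.0014,0.0004,0.01],[0,0,0,0.0096,0.0040,0.0004,0.01],[0,0,0,0.0083,0.0064,0.0004,0.01],[0,0,0,0,0,0,0.01]]'; cat >> h.py <<'E'
def st():
    s=arm.sense();p=s["tool_pos"];d=p[:2]-O;u=d/np.linalg.norm(d);F=s["wrist_force"];t=np.array([u[1],-u[0]])
    print("phi",np.degrees(np.arctan2(d[1],d[0])).round(1),"r",np.linalg.norm(d).round(4),"z",p[2].round(4),"Frad",(F[:2]@u).round(1),"Ftan(cw)",(F[:2]@t).round(1),"Fz",F[2].round(1),"clock",round(s["clock"],2))
E
python3 - <<'E'
from h import *
st()
E
```

```text
clock: 26.95
tool_pos: [0.4535, 0.2124, 0.1729]
eef_rot: [-1.494, -2.763, -0.003]
wrist_force: [2.8, 0.7, 2.8]
width: 0.203
grip_force: 30.0
phi 161.3 r 0.0417 z 0.1729 Frad -2.4 Ftan(cw) 1.6 Fz 2.8 clock 26.95
```

```bash
python3 -m jog '[[0,0,0,0.0063,0.0083,0.0004,0.01],[0,0,0,0.0039,0.0097,0.0004,0.01],[0,0,0,0.0013,0.0104,0.0004,0.01],[0,0,0,-0.0014,0.0103,0.0004,0.01],[0,0,0,-0.0040,0.0096,0.0004,0.01],[0,0,0,-0.0064,0.0083,0.0004,0.01],[0,0,0,0,0,0,0.01]]';python3 -c "
from h import *
st()"; python3 -m jog '[[0,0,0,-0.0083,0.0063,0.0004,0.01],[0,0,0,-0.0097,0.0039,0.0004,0.01],[0,0,0,-0.0104,0.0013,0.0004,0.01],[0,0,0,-0.0103,-0.0014,0.0004,0.01],[0,0,0,-0.0096,-0.0040,0.0004,0.01],[0,0,0,-0.0083,-0.0064,0.0004,0.01],[0,0,0,0,0,0,0.01]]'; python3 -c "
from h import *
st()
h=cv2.cvtColor(arm.get_image('top'),cv2.COLOR_BGR2HSV)
"
```

```text
clock: 27.53
tool_pos: [0.501, 0.2408, 0.1705]
eef_rot: [-1.499, -2.758, 0.002]
wrist_force: [1.3, -2.5, 5.2]
width: 0.208
grip_force: 30.0
phi 79.1 r 0.0426 z 0.1705 Frad -2.2 Ftan(cw) 1.7 Fz 5.2 clock 27.53
clock: 28.12
tool_pos: [0.5308, 0.1908, 0.1679]
eef_rot: [-1.501, -2.758, 0.003]
wrist_force: [-0.7, 0.3, 4.2]
width: 0.205
grip_force: 30.0
phi -12.2 r 0.0387 z 0.1679 Frad -0.8 Ftan(cw) -0.2 Fz 4.2 clock 28.12
```

```bash
cat >> h.py <<'E'
O2=np.array([.4926,.2016])
def tab(show=True):
    P=proj("top",[np.r_[O+a*X-b*Y,.02] for a,b in((-.02,.062),(-.02,.076))]);Q=proj("side",[np.r_[O-.02*X-b*Y,.02] for b in(.062,.076)])
    a=cv2.cvtColor(arm.get_image("top"),cv2.COLOR_BGR2GRAY);b=cv2.cvtColor(arm.get_image("side"),cv2.COLOR_BGR2GRAY)
    if show:
        print("top",P.round(1).tolist(),"side",Q.round(1).tolist())
        for r in range(222,238): print(r,a[r,256:272].tolist(), b[r-14,222:240].tolist())
E
sed -i 's/d=p\[:2\]-O;/d=p[:2]-O2;/' h.py
sed -n '/def st/,/clock/p' h.py | head -3
python3 -c "
from h import *
st();tab()
a=cv2.cvtColor(cv2.imread('pics/top0.png'),cv2.COLOR_BGR2GRAY);b=cv2.cvtColor(cv2.imread('pics/side0.png'),cv2.COLOR_BGR2GRAY)
for r in range(222,238): print(r,a[r,256:272].tolist(),b[r-14,222:240].tolist())"
```

```text
def st():
    s=arm.sense();p=s["tool_pos"];d=p[:2]-O2;u=d/np.linalg.norm(d);F=s["wrist_force"];t=np.array([u[1],-u[0]])
    print("phi",np.degrees(np.arctan2(d[1],d[0])).round(1),"r",np.linalg.norm(d).round(4),"z",p[2].round(4),"Frad",(F[:2]@u).round(1),"Ftan(cw)",(F[:2]@t).round(1),"Fz",F[2].round(1),"clock",round(s["clock"],2))
phi -15.7 r 0.0398 z 0.1679 Frad -0.7 Ftan(cw) 0.3 Fz 3.8 clock 28.17
top [[262.7, 229.0], [261.8, 233.9]] side [[229.4, 227.7], [225.2, 227.6]]
222 [132, 206, 180, 101, 58, 54, 55, 54, 54, 54, 53, 52, 52, 55, 61, 56] [132, 132, 128, 128, 126, 127, 131, 130, 129, 127, 124, 122, 124, 125, 122, 123, 119, 121]
223 [88, 127, 112, 72, 55, 54, 56, 53, 54, 53, 53, 54, 57, 92, 125, 90] [131, 133, 131, 127, 126, 128, 129, 127, 130, 125, 122, 123, 119, 122, 123, 119, 118, 121]
224 [62, 65, 62, 57, 56, 54, 54, 52, 53, 54, 53, 54, 69, 153, 199, 140] [127, 129, 127, 128, 128, 132, 129, 128, 128, 128, 122, 119, 117, 119, 120, 123, 121, 119]
225 [58, 55, 55, 55, 55, 54, 56, 54, 55, 53, 52, 52, 63, 117, 157, 111] [119, 129, 131, 124, 127, 128, 129, 129, 128, 128, 126, 120,
[... 4042 characters left out ...]
118, 127, 127, 123, 121, 114]
234 [190, 192, 196, 196, 197, 196, 196, 199, 199, 198, 196, 195, 196, 221, 226, 206] [82, 118, 124, 120, 122, 123, 125, 125, 125, 112, 99, 89, 113, 131, 120, 103, 100, 97]
235 [191, 197, 204, 207, 208, 204, 199, 199, 203, 201, 198, 193, 189, 189, 197, 188] [76, 112, 123, 119, 120, 122, 125, 128, 118, 94, 70, 68, 89, 109, 92, 71, 70, 74]
236 [192, 205, 214, 218, 217, 211, 200, 199, 203, 199, 193, 191, 188, 181, 181, 178] [76, 115, 126, 124, 120, 124, 125, 125, 116, 79, 50, 47, 59, 72, 63, 50, 45, 64]
237 [161, 162, 167, 169, 167, 160, 153, 152, 154, 152, 146, 142, 137, 130, 127, 125] [75, 115, 128, 124, 127, 125, 125, 122, 104, 71, 48, 42, 44, 49, 45, 37, 37, 60]
```

```bash
cat >> h.py <<'E'
def td():
    st();a=cv2.cvtColor(arm.get_image("top"),cv2.COLOR_BGR2GRAY).astype(int)-cv2.cvtColor(cv2.imread("pics/top0.png"),cv2.COLOR_BGR2GRAY)
    print("tabdiff rows228-236",a[228:237,259:267].mean(1).round().tolist())
E
python3 -m jog '[[0,0,0,-0.0063,-0.0083,0.0003,0.01],[0,0,0,-0.0039,-0.0097,0.0003,0.01],[0,0,0,-0.0013,-0.0104,0.0003,0.01],[0,0,0,0,0,0,0.01]]' | grep wrist;python3 -c "
from h import *
td()"; python3 -m jog '[[0,0,0,0.0014,-0.0103,0.0004,0.01],[0,0,0,0.0040,-0.0096,0.0004,0.01],[0,0,0,0.0064,-0.0083,0.0004,0.01],[0,0,0,0,0,0,0.01]]' | grep wrist;python3 -c "
from h import *
td()"
```

```text
wrist_force: [-1.5, 2.7, 1.9]
phi -61.4 r 0.04 z 0.1667 Frad -3.1 Ftan(cw) 0.0 Fz 1.9 clock 28.6
tabdiff rows228-236 [-1.0, -0.0, 0.0, 0.0, 1.0, 0.0, 0.0, 0.0, 1.0]
wrist_force: [-0.2, 3.7, -2.0]
phi -102.8 r 0.0403 z 0.1656 Frad -3.6 Ftan(cw) 1.0 Fz -2.0 clock 28.98
tabdiff rows228-236 [-2.0, -1.0, 0.0, 0.0, 0.0, 1.0, 0.0, 0.0, 0.0]
```

```bash
python3 -m jog '[[0,0,0,0.0083,-0.0063,0.0004,0.01],[0,0,0,0.0097,-0.0039,0.0004,0.01],[0,0,0,0.0104,-0.0013,0.0004,0.01],[0,0,0,0,0,0,0.01]]' | grep wrist;python3 -c "
from h import *
td()"; python3 -m jog '[[0,0,0,0.0103,0.0014,0.0004,0.01],[0,0,0,0.0096,0.0040,0.0004,0.01],[0,0,0,0,0,0,0.01]]' | grep wrist;python3 -c "
from h import *
td()"
```

```text
wrist_force: [1.9, 2.5, -3.0]
phi -147.8 r 0.0404 z 0.1644 Frad -2.9 Ftan(cw) 1.1 Fz -3.0 clock 29.37
tabdiff rows228-236 [-3.0, -2.0, -1.0, -1.0, -0.0, -0.0, -0.0, -1.0, -1.0]
wrist_force: [2.5, -0.9, -1.9]
phi -177.6 r 0.0405 z 0.1636 Frad -2.4 Ftan(cw) -1.0 Fz -1.9 clock 29.67
tabdiff rows228-236 [-4.0, -3.0, -2.0, -2.0, -2.0, -2.0, -2.0, -2.0, -2.0]
```

```bash
python3 -m jog '[[0,0,0,0.0083,0.0064,0.0004,0.01],[0,0,0,0.0063,0.0083,0.0004,0.01],[0,0,0,0,0,0,0.01]]' | grep wrist;python3 -c "
from h import *
td()"; python3 -m jog '[[0,0,0,0.0039,0.0097,0.0004,0.01],[0,0,0,0.0013,0.0104,0.0004,0.01],[0,0,0,0,0,0,0.01]]' | grep wrist;python3 -c "
from h import *
td()"
```

```text
wrist_force: [0.4, -3.4, 2.9]
phi 154.5 r 0.0405 z 0.1628 Frad -1.8 Ftan(cw) -2.9 Fz 2.9 clock 29.97
tabdiff rows228-236 [62.0, 37.0, -29.0, -38.0, -32.0, -21.0, -10.0, -3.0, -2.0]
wrist_force: [-1.1, -2.3, 3.5]
phi 124.7 r 0.0403 z 0.1619 Frad -1.3 Ftan(cw) -2.2 Fz 3.5 clock 30.27
tabdiff rows228-236 [38.0, 30.0, 6.0, 2.0, -8.0, -9.0, -8.0, -5.0, -3.0]
```

```bash
python3 -c "
from h import *
a=arm.get_image('top');g=cv2.cvtColor(a,cv2.COLOR_BGR2GRAY).astype(int);d=g-cv2.cvtColor(cv2.imread('pics/top0.png'),cv2.COLOR_BGR2GRAY)
for r in range(216,242): print(r,' '.join('%4d'%v for v in d[r,250:276]))
print(a[228:236,262].tolist(),arm.sense()['q'].round(2))
b=cv2.cvtColor(arm.get_image('side'),cv2.COLOR_BGR2GRAY).astype(int)-cv2.cvtColor(cv2.imread('pics/side0.png'),cv2.COLOR_BGR2GRAY)
print()
for r in range(214,240): print(r,' '.join('%4d'%v for v in b[r,218:242]))
"
```

```text
216   -1   -4  -24   -1   70   81   82   78   60   15  -30  -51  -54  -48  -38  -33  -59  -86  -97 -103 -102 -101 -112 -122 -123 -117
217   -2   -8  -42  -47   33   88  117  137  140  129  110   88   79   78   78   76   61    3  -61  -97 -101 -105 -115 -123 -123 -116
218    0   -6  -37  -68  -31   92  157  181  185  179  172  155  149  148  144  137  115   86   32  -53  -92 -102 -114 -122 -122 -121
219   -2   -4  -15  -64  -88   21  151  188  193  193  193  191  189  188  187  182  169  151  108   26  -39  -68  -95 -114 -118 -119
220   -2   -2   -7  -47  -88  -36  110  162  174  189  194  195  193  193  192  190  173  144  105   52   -1  -22  -36  -66  -81  -85
221   -3   -3   -3  -15  -48  -36   12   37   90  162  191  195  194  193  190  183  143   98   64   27    2   -4   -9  -31  -48  -68
222   -2   -3   -2   -3  -11  -15  -51  -43   61  150  189  193  190  174  165  181  132   51   19   -1  -14  -12   -6   -6  -13  -65
223   -1   -1   -2   -1   -4   -5  -24  -28   75  160  185  178  151   97   89  114   62   12   -5  -34  -52  -31   -8   -1   -3  -16
224   -1   -1   -3   -2   -2
[... 5089 characters left out ...]
    0    0   -2   -1   -1   -2   -1    5    0    3    2   -1    1    1    1   -3
235   -1   -1   -2   -5    2   -2   -1   -4    2   -1    0   -2   -3    1   -2    0    1    2   -2    2    1   -3    0   -3
236    0   -2    4    2    3    2    2   -1    0   -1    2    0    1   -1    1    4   -2   -2   -3    1    3    0    0   -7
237    2   -3    4    4   -1    3    0    2    0   -1    1   -2   -2    0    0   -1   -2    3    4   -2   -1   -1   -2   -3
238    2    0    1   -1   -3   -1    2    2   -1   -2    3   -1    0    0   -1   -2    0   -1    4   -1   -1    0   -2   -5
239    2   -2   -2    1    0    1    0   -2    5   -5    4   -2    1    1    2    1    0   -1   -3    0    1    1   -1   -5
```

```bash
cat >> h.py <<'E'
def sd():
    st();b=np.mean([cv2.cvtColor(arm.get_image('side'),cv2.COLOR_BGR2GRAY).astype(float) for _ in range(3)],0)-cv2.cvtColor(cv2.imread('pics/side0.png'),cv2.COLOR_BGR2GRAY)
    v=b[225:230,222:236].sum(0); print("cols222..",v.round().tolist(),"sum",v.sum().round())
E
python3 -c "
from h import *
sd()"; python3 -m jog '[[0,0,0,-0.0014,0.0103,0.0004,0.01],[0,0,0,0,0,0,0.01],[0,0,0,0,0,0,0.01]]' | grep wrist;python3 -c "
from h import *
sd()"
```

```text
phi 124.7 r 0.0402 z 0.162 Frad 0.2 Ftan(cw) -2.4 Fz 1.0 clock 30.42
cols222.. [-1.0, -3.0, 4.0, -4.0, -3.0, 45.0, 141.0, 163.0, 113.0, 35.0, 1.0, -6.0, -9.0, -4.0] sum 472.0
wrist_force: [-3.1, 0.0, 0.2]
phi 108.9 r 0.0401 z 0.1616 Frad 1.0 Ftan(cw) -2.9 Fz 0.2 clock 30.82
cols222.. [-2.0, -4.0, 5.0, -4.0, 16.0, 79.0, 157.0, 169.0, 112.0, 32.0, 6.0, -5.0, -9.0, -2.0] sum 550.0
```

```bash
python3 -m jog '[[0,0,0,0,0,0,0.05],[0,0,0,0,0,0,0.05],[0,0,0,0,0,0,0.05],[0,0,0,0,0,0,0.05],[0,0,0,0,0,-0.03,0.05],[0,0,0,0,0,-0.035,0.05],[0,0,0,0,0,-0.035,0.05],[0,0,0,0,0,-0.035,0.05],[0,0,0,0.0,-0.03,0,0.05],[0,0,0,0.0,-0.03,0,0.05],[0,0,0,0,0,0,0.05]]';python3 -c "
from h import *
sd();topbar(c0=222,c1=262)
t=arm.get_image('top');h=cv2.cvtColor(t,cv2.COLOR_BGR2HSV);print(h[196,212:219,1].tolist())
d=cv2.cvtColor(t,cv2.COLOR_BGR2GRAY).astype(int)-cv2.cvtColor(cv2.imread('pics/top0.png'),cv2.COLOR_BGR2GRAY)
for r in range(224,238): print(r,' '.join('%4d'%v for v in d[r,254:274]))
for n,(x0,y0,x1,y1) in dict(ink=(130,183,155,210),tin=(132,215,152,235),pumice=(220,165,240,186),disc=(238,168,262,190),right=(320,195,388,238)).items(): print(n,int((abs(d[y0:y1,x0:x1])>25).sum()))
"
```

```text
clock: 31.88
tool_pos: [0.4264, 0.2037, 0.2974]
eef_rot: [1.498, 2.76, -0.007]
wrist_force: [0.2, -0.1, -0.2]
width: 0.542
grip_force: 0.0
phi 178.2 r 0.0662 z 0.2974 Frad -0.2 Ftan(cw) -0.1 Fz -0.2 clock 31.88
cols222.. [-1.0, -2.0, 4.0, -2.0, 12.0, 78.0, 156.0, 169.0, 111.0, 34.0, 3.0, -5.0, -10.0, -7.0] sum 539.0
up 26 yaw -0.67 y at -.17,-.07,0 [0.0155 0.0143 0.0135]
low 9 yaw -4.85 y at -.17,-.07,0 [-0.0087 -0.0172 -0.0231]
[81, 86, 127, 162, 175, 176, 175]
224   -3   -6   -6   -7   -7   -8   -7   -8   -8   -8   -7   -7  -10   -8  -22 -101 -147  -87  -49 -151
225   -5   -5   -6   -6   -6   -4   -6   -6   -7   -7   -7   -7   -6    2  -10  -67 -108  -63  -46 -153
226   -6   -7   -7   -6   -6   -8   -6   -5   -6   -8   -8   -7   -9   -3    1   -7  -27  -22  -62 -158
227   -3   -5   -5   -6   -7   -6   -1   -1   -7   -7   -8   -5   -8   -5   18   67   67   15 -117 -173
228   -5   -4   -3   -4   -4   -1   23   30   19   17   16    5   -2   -7    9   77  148  124  -42 -128
229   -4   -5   -4   -3   -5    3   46   63   76   82   85   45    6   -6   -3   25  109  130   36   -6
230   -2 
[... 164 characters left out ...]
  -4   -3   -3   -4  -19    1   18
232   -3   -3   -3   -3   -3   -2    2   15   20   35   49   12  -29  -10   -3   -3   -3  -11  -28   16
233   -4   -5   -4   -3   -4   -3   -7   -4   -1    5   16   -1  -10   -9   -4   -2   -2   -4   -8   20
234   -4   -3   -4   -4   -6   -4   -5   -3   -4   -4   -2   -4   -5   -5   -5   -4   -4   -4   -3    9
235   -5   -4   -4   -5   -3   -4   -4   -4   -4   -3   -5   -5   -5   -4   -3   -4   -4   -4   -5  -27
236   -5   -4   -3   -6   -3   -4   -4   -4   -4   -3   -4   -3   -3   -4   -4   -3   -6  -19  -50  -79
237   -4   -5   -4   -4   -4   -6   -5   -3   -4   -3   -4   -4   -4   -3   -5   -3   -5  -21  -47  -56
ink 0
tin 0
pumice 42
disc 209
right 2137
```

```bash
python3 -m jog '[[0,0,0,0,0,-0.04,0.05],[0,0,0,0,0,-0.04,0.05],[0,0,0,-0.0335,-0.0218,0,0.05],[0,0,0,-0.0335,-0.0218,0,0.05],[0,0,0,-0.0335,-0.0218,0,0.05],[0,0,0,-0.0335,-0.0218,0,0.05],[0,0,0,-0.0335,-0.0218,0,0.05],[0,0,0,-0.0335,-0.0218,0,0.05],[0,0,0,-0.0335,-0.0218,0,0.05],[0,0,0,-0.0335,-0.0218,0,0.05],[0,0,0,0,0,0,0.05]]' | grep tool_pos;python3 -c "
from h import *
topbar(c0=222,c1=262)
t=arm.get_image('top')
d=abs(cv2.cvtColor(t,cv2.COLOR_BGR2GRAY).astype(int)-cv2.cvtColor(cv2.imread('pics/top0.png'),cv2.COLOR_BGR2GRAY))>25
for r in range(140,245,3): print(r,''.join('#' if d[r:r+3,c:c+3].sum()>3 else '.' for c in range(120,400,3)))
h=cv2.cvtColor(t,cv2.COLOR_BGR2HSV)
print(h[196,210:219,1].tolist()); s=cv2.cvtColor(arm.get_image('side'),cv2.COLOR_BGR2GRAY).astype(int)
e=abs(s-cv2.cvtColor(cv2.imread('pics/side0.png'),cv2.COLOR_BGR2GRAY))>25
for r in range(165,320,4): print(r,''.join('#' if e[r:r+4,c:c+3].sum()>3 else '.' for c in range(210,320,3)))
"
```

```text
tool_pos: [0.43, -0.1235, 0.376]
up 40 yaw -0.06 y at -.17,-.07,0 [0.0151 0.0149 0.0149]
low 17 yaw 0.97 y at -.17,-.07,0 [-0.0186 -0.0169 -0.0157]
140 ..............................................................................................
143 ..............................................................................................
146 ..............................................................................................
149 ..............................................................................................
152 ..............................................................................................
155 ..............................................................................................
158 ................................###...........................................................
161 ...............................###............................................................
164 ............................#.####............................................................
167 ...........................#..####.......................
[... 3492 characters left out ...]
............................
257 .....................................
261 .....................................
265 .....................................
269 .....................................
273 .....................................
277 .....................................
281 .....................................
285 .....................................
289 .....................................
293 .....................................
297 .....................................
301 .....................................
305 .....................................
309 .....................................
313 .....................................
317 .....................................
```

```bash
python3 -c "
from workcell import arm
print(arm.finish_job())"
```

```text
the job is handed in; nothing more can be done
None
```

Job handed in at about 33 s of the 72 s: the bar is on the platen, centred to about 1 mm and against the back stop, the force tab is out about 10 mm of 14, the gripper is clear, and before/after pictures show the other things unmoved; getting there took three grasps, because the bar caught on the clamp twice.

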